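# Stock the power-resistor storage tube

### The arm

A 7-joint arm with a two-finger parallel gripper is mounted at the origin on the work surface. World frame = base frame: x ahead of the robot, y to its left, z up, the work surface at z = 0. Lengths are in m, angles in rad, forces in N, time in s.
With the tool pointing down it reaches from about 0.425 to 0.875 m from the base axis. Payload 4.7 kg.
Tool frame: the origin (TCP) lies between the finger pads; the fingertips stand 14 mm ahead of it and the grasp point (between the pads) lies 5 mm behind it; z points along the fingers, y is the line along which they close (so a half turn about z gives the same grasp; the last joint's range is limited). The gripper opens to 87 mm and grips with 3 to 60 N. Pads are 19 mm wide; open, the fingers measure 117 mm over their backs; the gripper's body (75 mm by 190 mm) begins 51 mm behind the grasp point.
Start: joints at [1.362, 0.321, -0.07, 1.45, 0.023, 1.371, -0.057], TCP at [0.144, -0.634, 0.237] pointing down, gripper open.
Joint ranges: [-2.86, 2.86], [-0.3, 2.09], [-1.38, 1.24], [0.06, 2.45], [-1.56, 4.7], [0.09, 2.05], [-2.69, 2.69]. Speed limits (rad/s): [2.57, 2.57, 3.14, 3.14, 3.14, 3.14, 3.14].

### API

Orientations are given as a rotation vector (axis times angle).
In Python, from station import readout, vision, r gives the robot as it stands. The module is installed in compiled form; this text tells all that it offers.
- The arm moves only by the tool play_rows, never from a script. Its argument "increments" is a list of rows, each a list of 7 numbers: the turn, a rotation vector about the tool's x, y, z scaled (see below), then the shift along the tool's x, y, z scaled (see below), then the opening, from 0 (shut) to 1 (fully open). A call has 1 to 20 rows; each row shifts and turns the commanded pose from where the row before left it, along the tool's axes as they then stand; what a row does not reach is not made up. The controller multiplies each number of a shift by 30 mm and each number of a turn by 0.12 rad. A row lasts 1/12 s, in which the tool goes at most 41.7 mm and 7.16 degrees, less where a joint would pass 70% of its speed; a pose out of reach is approached as far as the arm can. A call with a number of a shift or a turn outside -1 to 1 is refused whole. A call with a gripper value outside its range is refused whole. The fingers move at their own pace and stop on an object; the grip force is fixed at half the most. Time passes only in rows, so rows that do not move let the fingers close. It gives the time, the measured TCP pose, the force, the opening and the grip force at its end, in the units of the state.
- readout.sense(): the state, without advancing time (a new reading comes with each control period).
- vision.snapshot(name): name is "side" or "top"; returns a dict with "img" (480x640x3 uint8, red, green, blue), "depth" (480x640 float32, m along the optical axis (not along the pixel's ray), 0 where there is no reading), "camera_matrix" (3x3 intrinsics, pixels), "R" (3x3) and "t" (3): a world point X has camera coordinates R X + t. Camera axes: x right, y down, z forward; pixel columns grow to the right and rows downward; lengths in m; the calibration is good to about 2 mm. A picture is of the moment at which its call begins.
- r.sign_off(): hands the job in; it is judged then, once.
The state is a dict: "clock": time; "q": joint angles; "joint_vel": joint speeds; "tau": joint torques, N m; "position": TCP position; "ee_rot": TCP orientation; "force": force on the tool from outside, world axes, zero at the start; "torque": the same for the moment, N m; "opening": finger opening in m; "grip_force": force on a finger pad.
Only numpy, scipy, OpenCV 4.12 (cv2) and the standard library are available. Lean on these libraries where they do the work, as an engineer would, in place of code of your own. Each camera call takes 0.05 s, during which the arm holds its last target. There are 200 camera calls.

### The job

Slide the storage tube's shutter all the way open, then feed every white power resistor on the bench lengthwise through the loading bay into the clear tube, one behind the other, each pushing the last deeper, until all are wholly past the shutter. Then slide the shutter fully shut behind them, leaving the screwdriver, the meter and the jar where they are.

Things in the scene. Friction and masses are not known exactly. Their poses are not given: they have to be found in the camera images.
- tube: storage tube, fixed: dark base strip 345 x 60 x 8 mm; in line along its own x (feeding direction) an open loading bay, shutter, short open throat, clear square tube, closed far end. Origin on the bench under the centre line, in the shutter plane (plate x = -2 to 2 mm); z up; y to the side where the shutter opens. Resistors slide on the strip's top, 8 mm above the bench
- bay (a point): floor centre of the loading bay, at tube x = -46 mm, 8 mm above the bench. Bay x = -86 to -6 mm, open above, between low grey guides 23 mm apart, flared outward at the top, 17.5 mm above the bench; the guides are left out from x = -66 to -26 mm so that fingers can straddle a resistor there
- mouth (a point): floor centre of the clear tube's mouth (black collar, 41 mm high), tube x = 29 mm. Throat before it, x = 6 to 29 mm: low guides as in the bay, open above, so fingertips above the guides can push a resistor past the shutter; flared cheeks 30 mm high from x = 20 mm. Bore 24 x 24 mm, tube top 35 mm above the bench, closed end inside at x = 244 mm: five resistors (230 mm) reach back to x = 14 mm
- shutter (a joint): sliding shutter of the tube, m: 0 = fully shut (end stop), 0.045 = fully open (end stop), growing toward the tube's own +y. Stays where it is left; takes about 2 to 3 N to slide. Its steel plate, 4 mm thick and reaching 32.5 mm above the bench, bars the way when shut; it starts shut or nearly so
- shutter_grip (a point): centre of the top of the shutter's aluminium grip block, 14 mm (along the tube's x) x 16 mm (along its y), from 10 to 46 mm above the bench. On the shutter plane, 46 mm to the +y side of the centre line when shut and 91 mm when open; free space on both x sides of it
- res1: ceramic power resistor: white square-section block with plain steel end caps, 46 x 20 x 20 mm, about 50 g, lying on the bench. Origin at the block's centre, x along its 46 mm length (either end may go first, any side may be up). Three to five of res1 to res5 are present in a run; an absent one gives None from the start
- res2: ceramic power resistor: white square-section block with plain steel end caps, 46 x 20 x 20 mm, about 50 g, lying on the bench. Origin at the block's centre, x along its 46 mm length (either end may go first, any side may be up). Three to five of res1 to res5 are present in a run; an absent one gives None from the start
- res3: ceramic power resistor: white square-section block with plain steel end caps, 46 x 20 x 20 mm, about 50 g, lying on the bench. Origin at the block's centre, x along its 46 mm length (either end may go first, any side may be up). Three to five of res1 to res5 are present in a run; an absent one gives None from the start
- res4: ceramic power resistor: white square-section block with plain steel end caps, 46 x 20 x 20 mm, about 50 g, lying on the bench. Origin at the block's centre, x along its 46 mm length (either end may go first, any side may be up). Three to five of res1 to res5 are present in a run; an absent one gives None from the start
- res5: ceramic power resistor: white square-section block with plain steel end caps, 46 x 20 x 20 mm, about 50 g, lying on the bench. Origin at the block's centre, x along its 46 mm length (either end may go first, any side may be up). Three to five of res1 to res5 are present in a run; an absent one gives None from the start
- screwdriver: bystander: screwdriver 170 mm long lying on the bench; leave alone
- jar: bystander: small closed jar, 50 mm across and 60 mm high, origin at the centre of its underside; leave alone
- meter: bystander: grey hand multimeter lying flat, 80 x 150 x 34 mm, origin at the centre of its underside; leave alone
Not all that is in view belongs to the job. What is shaped like the res5 but pink or purple is not meant.

How it is judged:
On the way, in this order (a step that is already met when the one before it is completed fails the run):
1. the shutter is slid fully open (value of joint shutter above 0.041 m), for 0.2 s.
2. every resistor present lies in the tube, wholly past the shutter (x of res1 in the frame of tube between 0.027 and 0.235 m and y of res1 in the frame of tube between -0.006 and 0.006 m and z of res1 in the frame of tube between 0.012 and 0.025 m and angle between the x axis of each of res1, res2, res3, res4, res5 and the x axis of tube, either way round below 0.2 rad and x of res2 in the frame of tube between 0.027 and 0.235 m and y of res2 in the frame of tube between -0.006 and 0.006 m and z of res2 in the frame of tube between 0.012 and 0.025 m and x of res3 in the frame of tube between 0.027 and 0.235 m and y of res3 in the frame of tube between -0.006 and 0.006 m and z of res3 in the frame of tube between 0.012 and 0.025 m and x of res4 in the frame of tube between 0.027 and 0.235 m and y of res4 in the frame of tube between -0.006 and 0.006 m and z of res4 in the frame of tube between 0.012 and 0.025 m and x of res5 in the frame of tube between 0.027 and 0.235 m and y of res5 in the frame of tube between -0.006 and 0.006 m and z of res5 in the frame of tube between 0.012 and 0.025 m), for 0.2 s.
At the end, for the whole second after the job is handed in: the shutter is within 4 mm of fully shut and every resistor present lies at rest in line in the tube or its throat behind it, its centre at least 27 mm past the shutter plane (so its near end is 4 mm past) and within 6 mm of the centre line (all of step 2 and value of joint shutter below 0.004 m and linear speed of each of res1, res2, res3, res4, res5 below 0.02 m/s); the robot touches nothing.
It fails at once if the screwdriver is disturbed (moved more than 30 mm) (distance of screwdriver from where it was at the start of the episode above 0.03 m).
It fails at once if the jar is disturbed (moved more than 30 mm) (distance of jar from where it was at the start of the episode above 0.03 m).
It fails at once if the meter is disturbed (moved more than 30 mm) (distance of meter from where it was at the start of the episode above 0.03 m).
Of res1, res2, res3, res4, res5 only 3 to 5 are there at a start; the rules pass over those that are not, and their reading is None.
At some moment in a run one of res1, res2, res3, res4, res5 may be knocked a few centimetres aside while the robot is not near it.
Once in a run the grip may slacken for a moment while it holds something.
It also fails if it takes over 210 s, if anything falls off the work surface, if the arm or the gripper's body presses on something with over 40 N, if the wrist force passes 120 N, or if a joint passes its speed limit or range.

## Working session

There is one attempt and no reset: what is moved stays moved. The work goes in short steps, Python scripts to look and compute and a tool call to move; the robot and the scene stay as the last step left them, time stands still between calls to the robot, and variables do not carry over. Pictures are saved under pics/ and viewed, at most 14 in all, crops included, and the job is handed in when it is done.

Besides the shell and the picture viewer there is one more tool, called after "Emit:" in YAML: its name, and indented under it one key for each argument. play_rows: Moves the arm, as the interface text tells. Shifts and turns lie within -1 to 1; 1 stands for 30 mm of shift or 0.12 rad of turn. Its arguments: {"type":"object","properties":{"increments":{"type":"array"}},"required":["increments"]}

```bash
mkdir -p pics; cat > h.py <<'E'
import numpy as np, cv2
from scipy.spatial.transform import Rotation as Ro
from station import readout, vision, r
def snap(n,save=None):
    s=vision.snapshot(n)
    if save: cv2.imwrite('pics/'+save,cv2.cvtColor(s['img'],cv2.COLOR_RGB2BGR))
    K=np.array(s['camera_matrix']);d=s['depth'];v,u=np.mgrid[:480,:640]
    c=np.stack([(u-K[0,2])/K[0,0]*d,(v-K[1,2])/K[1,1]*d,d],-1)
    s['P']=(c-np.array(s['t']))@np.array(s['R']); s['P'][d==0]=np.nan
    return s
def proj(s,X):
    c=np.array(s['R'])@np.array(X)+np.array(s['t']);p=np.array(s['camera_matrix'])@c
    return p[:2]/p[2]
E
python3 - <<'E'
from h import *
for n in('top','side'):
    s=snap(n,n+'0.png'); print(n,np.array(s['R']).round(3).tolist(),np.array(s['t']).round(3))
st=readout.sense();print(st)
print(Ro.from_rotvec(st['ee_rot']).as_matrix().round(3))
E
```

```text
top [[-0.021, -1.0, -0.012], [-0.987, 0.023, -0.16], [0.16, 0.009, -0.987]] [-0.009  0.59   0.998]
side [[0.999, -0.032, -0.003], [-0.022, -0.609, -0.793], [0.024, 0.793, -0.609]] [-0.553  0.045  0.957]
{'clock': 0.1, 'q': array([ 1.36208182,  0.32177283, -0.07010043,  1.45152893,  0.02259288,
        1.37082366, -0.05689914]), 'joint_vel': array([-0.00225019, -0.00056959, -0.00079752, -0.00386231,  0.00065936,
        0.00025944,  0.0007193 ]), 'tau': array([-2.74800709e-05, -4.92570913e+01, -4.05625524e-01, -3.13400245e+01,
       -6.41582930e-02,  3.94450827e-02,  7.95676988e-05]), 'position': array([ 0.14349573, -0.63348063,  0.23556753]), 'ee_rot': array([-3.12039623e+00, -3.49146002e-01,  4.31037228e-04]), 'force': array([-0.00210543,  0.43233244, -0.26832915]), 'torque': array([ 0.00769182,  0.02933808, -0.03153208]), 'grip_force': 0.0, 'opening': 0.0870313807263293}
[[ 0.975  0.221 -0.   ]
 [ 0.221 -0.975  0.002]
 [-0.    -0.002 -1.   ]]
```

View pics/top0.png

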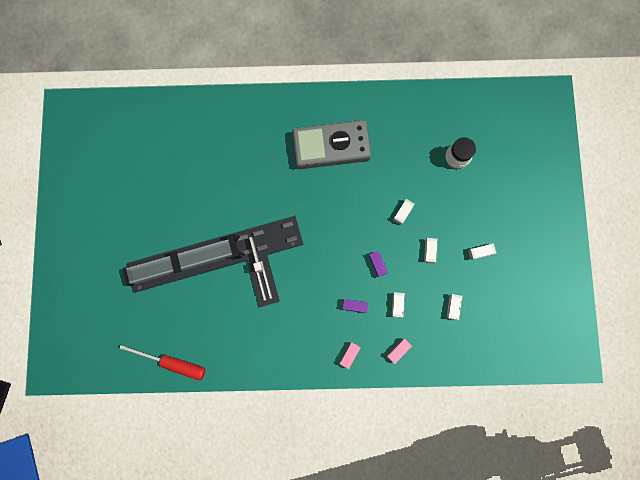

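View pics/side0.png

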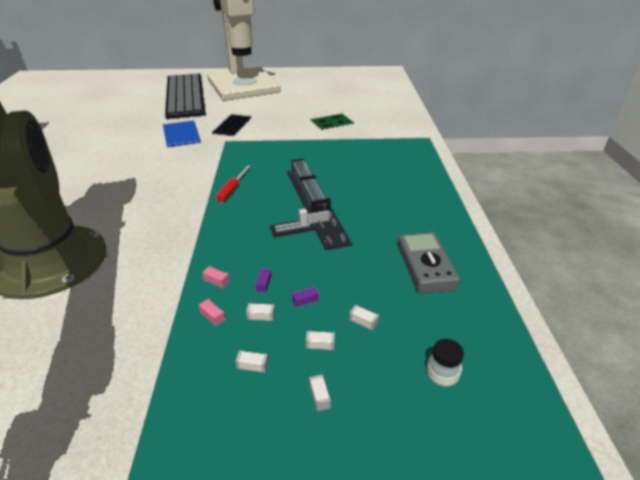

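The top view shows five white resistors near pixels (403,211), (430,250), (482,251), (398,305) and (454,307). The tube runs left from its bay at about (280,237), with the shutter grip at (258,266). The side view agrees.

```bash
cat >> h.py <<'E'
def res(s,zmin=.012):
    P=s['P'];hsv=cv2.cvtColor(s['img'],cv2.COLOR_RGB2HSV)
    m=((hsv[...,1]<60)&(hsv[...,2]>150)&(P[...,2]>zmin)&(P[...,2]<.03)&(P[...,0]>.25)&(P[...,0]<.85)).astype(np.uint8)
    n,l,stt,c=cv2.connectedComponentsWithStats(m)
    out=[]
    for i in range(1,n):
        if stt[i,4]<60: continue
        q=P[l==i];z=np.median(q[:,2]);q=q[q[:,2]>z-.004]
        (cx,cy),(w,h),a=cv2.minAreaRect((q[:,:2]*1000).astype(np.float32))
        if w<h: w,h,a=h,w,a+90
        out.append((cx,cy,z*1000,w,h,(a+90)%180-90,*c[i]))
    return np.array(out)
E
python3 - <<'E'
from h import *
np.set_printoptions(suppress=True,precision=1)
s=snap('top');print(res(s))
P=s['P'];hsv=cv2.cvtColor(s['img'],cv2.COLOR_RGB2HSV)
v,u=np.mgrid[:480,:640]
reg=(u>105)&(u<315)&(v>200)&(v<320)
m=reg&(hsv[...,1]<110)&(P[...,2]>.003)&(P[...,2]<.06)
q=P[m]*1000
r_=cv2.minAreaRect(q[:,:2].astype(np.float32));print(r_)
# strip: low points z 4..14
print(np.histogram(q[:,2],bins=np.arange(0,60,4)))
g=q[(q[:,2]>42)&(q[:,2]<50)];print('grip',len(g),np.median(g,0),cv2.minAreaRect(g[:,:2].astype(np.float32)))
im=cv2.resize(cv2.cvtColor(s['img'],cv2.COLOR_RGB2BGR)[200:320,110:310],(800,480),interpolation=cv2.INTER_CUBIC);cv2.imwrite('pics/tube.png',im)
for (uu,vv) in [(126,265),(297,217),(302,243),(132,292),(276,301)]: print(uu,vv,P[vv,uu]*1000)
E
```

```text
[[ 628.8 -186.    20.2   46.4   19.7  -34.1  403.9  210.6]
 [ 550.4 -235.3   20.2   46.2   18.9   -7.3  431.1  249.7]
 [ 545.9 -335.3   20.2   46.    19.7  -77.   482.9  250.8]
 [ 446.5 -166.9   20.7   45.8   19.3   -5.9  398.2  304.3]
 [ 440.2 -274.5   20.1   45.9   19.9  -11.7  454.9  306.5]
 [ 366.4  329.2   16.8   80.2    6.2   71.4  138.7  352.6]]
((508.40594482421875, 177.1728515625), (154.8999786376953, 345.1452331542969), 14.650482177734375)
(array([  21, 1326, 2218,  386,  136,   59,   46,  120,  850,  863,  222,
         56,   14,    0]), array([ 0,  4,  8, 12, 16, 20, 24, 28, 32, 36, 40, 44, 48, 52, 56]))
grip 144 [536.8 142.5  44. ] ((545.2199096679688, 224.27792358398438), (73.5095443725586, 259.82611083984375), 3.4511067867279053)
126 265 [535.5 365.    2.5]
297 217 [624.2  25.3   1.6]
302 243 [570.5  15.8   8.5]
132 292 [482.  350.9   3.6]
276 301 [458.1  68.    9.4]
```

View pics/tube.png

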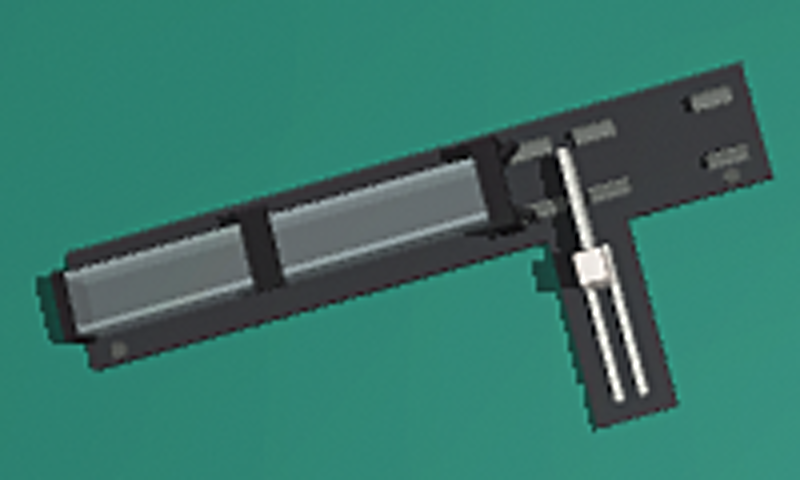

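The enlarged crop shows the strip, with the grip block at crop (592,265), full-image (258,266), and the guides on both sides of the bay. Next I'll pin the tube origin using the plate, grip and guides.

```bash
python3 - <<'E'
from h import *
np.set_printoptions(suppress=True,precision=1)
s=snap('top');P=s['P']*1000;v,u=np.mgrid[:480,:640]
hsv=cv2.cvtColor(s['img'],cv2.COLOR_RGB2HSV)
a=np.radians(14.65);X=np.array([-np.sin(a),np.cos(a)]);Y=np.array([-np.cos(a),-np.sin(a)])
C=np.array([508.4,177.2]);C=C-47.4*Y
T=np.stack([(P[...,:2]-C)@X,(P[...,:2]-C)@Y,P[...,2]],-1)
def show(n,m): q=T[m];print(n,m.sum(),'min',np.percentile(q,3,axis=0),'max',np.percentile(q,97,axis=0),'med',np.median(q,0))
reg=(u>245)&(u<275)&(v>230)&(v<305)
br=reg&(hsv[...,2]>170)&(hsv[...,1]<60)
show('grip',br&(P[...,2]>40)); show('plate',br&(P[...,2]>24)&(P[...,2]<38)); 
reg=(u>105)&(u<315)&(v>200)&(v<325)
show('tubetop',reg&(P[...,2]>32)&(P[...,2]<38)&(T[...,0]>-40)&(hsv[...,2]<150))
show('guides',reg&(P[...,2]>13)&(P[...,2]<19)&(T[...,0]<-50)&(abs(T[...,1])<25))
g=reg&(P[...,2]>13)&(P[...,2]<19)&(T[...,0]<-50)&(abs(T[...,1])<25)
print(T[g][:60:3])
E
```

```text
grip 56 min [-84.8  45.4  42.6] max [-72.6  59.   49.4] med [-78.8  52.3  45.7]
plate 61 min [-85.3  -4.6  26.8] max [-76.9  55.2  36.1] med [-79.   20.2  32.8]
tubetop 1182 min [-30.9 -13.6  32.6] max [164.2  14.8  37.8] med [63.3  0.8 35.5]
guides 192 min [-162.7  -18.7   13.3] max [-56.2  18.5  18.6] med [-94.5 -11.5  15.7]
[[-162.8  -18.7   17.2]
 [-158.5  -17.7   18.4]
 [-150.3  -18.2   16.6]
 [-156.   -16.8   15.5]
 [-161.7  -14.9   17.1]
 [-151.7  -15.7   16.7]
 [-159.3  -13.8   15.3]
 [-145.4  -16.    13.5]
 [-153.1  -13.4   15.8]
 [-164.4  -10.6   13.5]
 [-150.6  -12.4   13.9]
 [ -97.5  -18.7   17.2]
 [-157.9   -2.1   13.4]
 [ -93.   -18.4   14.3]
 [-100.7  -16.1   15.3]
 [ -89.   -17.    17.8]
 [ -94.4  -15.9   14.5]
 [-102.   -13.7   15. ]
 [ -86.7  -15.4   18.7]
 [ -91.9  -14.8   13.4]]
```

```bash
cat >> h.py <<'E'
a_=np.radians(14.65);X=np.array([-np.sin(a_),np.cos(a_)]);Y=np.array([-np.cos(a_),-np.sin(a_)]);O=np.array([573.8,112.9])
def tw(x,y): return O+x*X+y*Y
def plan(*wps,st=None):
    """wps: (x,y,z mm, psi deg or None) -> tool-frame totals in move units"""
    st=st or readout.sense();R=Ro.from_rotvec(st['ee_rot']).as_matrix();p=np.array(st['position'])*1000
    psi=np.degrees(np.arctan2(R[1,0],R[0,0]))
    print('now',p.round(1),'psi %.1f'%psi,'tilt',R[:2,2].round(3),'open %.1f'%(st['opening']*1000),'t %.1f'%st['clock'],'F',np.round(st['force'],1))
    for w in wps:
        t=psi if w[3] is None else w[3]
        dt=-np.radians((t-psi+180)%360-180)/.12; psi=t
        c,s_=np.cos(np.radians(t)),np.sin(np.radians(t));d=np.array(w[:3])-p;p=np.array(w[:3])
        sh=np.array([d[0]*c+d[1]*s_,d[0]*s_-d[1]*c,-d[2]])/30
        print('-> turn %.2f'%dt,'shift',sh.round(2), 'r %.0f'%np.hypot(*p[:2]))
E
python3 - <<'E'
from h import *
g=tw(0,52)
plan((500,-400,200,14.65),(*g,100,None),(*g,34,None))
E
```

```text
now [ 143.5 -633.6  235.9] psi 12.8 tilt [-0.     0.001] open 86.9 t 0.2 F [-0.6  0.2  0.6]
-> turn -0.27 shift [13.47 -4.53  1.2 ] r 640
-> turn -0.00 shift [  4.97 -15.92   3.33] r 533
-> turn -0.00 shift [0.  0.  2.2] r 533
```

Emit:
play_rows:
  increments:
    - [0,0,-0.27,0.5,-0.17,0.08,0.5]
    - [0,0,0,0.93,-0.31,0.08,0.5]
    - [0,0,0,0.93,-0.31,0.08,0.5]
    - [0,0,0,0.93,-0.31,0.08,0.5]
    - [0,0,0,0.93,-0.31,0.08,0.5]
    - [0,0,0,0.93,-0.31,0.08,0.5]
    - [0,0,0,0.93,-0.31,0.08,0.5]
    - [0,0,0,0.93,-0.31,0.08,0.5]
    - [0,0,0,0.93,-0.31,0.08,0.5]
    - [0,0,0,0.93,-0.31,0.08,0.5]
    - [0,0,0,0.93,-0.31,0.08,0.5]
    - [0,0,0,0.93,-0.31,0.08,0.5]
    - [0,0,0,0.93,-0.31,0.08,0.5]
    - [0,0,0,0.93,-0.31,0.08,0.5]
    - [0,0,0,0.88,-0.33,0.08,0.5]

```text
clock: 1.45
position: [0.5025, -0.3982, 0.2003]
ee_rot: [-3.115, -0.404, -0.001]
force: [0.4, -0.6, -0.4]
opening: 0.0436
grip_force: 0.0
```

Emit:
play_rows:
  increments:
    - [0,0,0,0.29,-0.9,0,0.5]
    - [0,0,0,0.29,-0.94,0,0.5]
    - [0,0,0,0.29,-0.94,0,0.5]
    - [0,0,0,0.29,-0.94,0,0.5]
    - [0,0,0,0.29,-0.94,0,0.5]
    - [0,0,0,0.29,-0.94,0,0.5]
    - [0,0,0,0.29,-0.94,0,0.5]
    - [0,0,0,0.29,-0.94,0.2,0.5]
    - [0,0,0,0.29,-0.94,0.3,0.5]
    - [0,0,0,0.29,-0.94,0.4,0.5]
    - [0,0,0,0.29,-0.94,0.4,0.5]
    - [0,0,0,0.29,-0.94,0.4,0.5]
    - [0,0,0,0.29,-0.94,0.4,0.5]
    - [0,0,0,0.29,-0.94,0.4,0.5]
    - [0,0,0,0.29,-0.94,0.4,0.5]
    - [0,0,0,0.29,-0.94,0.4,0.5]
    - [0,0,0,0.29,-0.94,0,0.5]
    - [0,0,0,0,0,0,0.5]

```text
clock: 2.95
position: [0.521, 0.108, 0.1011]
ee_rot: [-3.109, -0.417, 0.001]
force: [0.9, 1.0, 2.0]
opening: 0.0433
grip_force: 0.0
```

```bash
python3 - <<'E'
from h import *
g=tw(0,52)
plan((*g,100,14.65),(*g,34,None))
s=snap('side','s1.png');p=proj(s,[*(g/1000),.05]).astype(int);print(p)
im=cv2.imread('pics/s1.png')[p[1]-90:p[1]+60,p[0]-100:p[0]+100];cv2.imwrite('pics/s1.png',cv2.resize(im,(800,600),interpolation=cv2.INTER_CUBIC))
E
```

```text
now [521.  108.  101.1] psi 15.3 tilt [-0.001  0.005] open 43.3 t 3.0 F [0.9 1.  2. ]
-> turn 0.09 shift [0.01 0.29 0.04] r 533
-> turn -0.00 shift [0.  0.  2.2] r 533
[302 208]
```

View pics/s1.png

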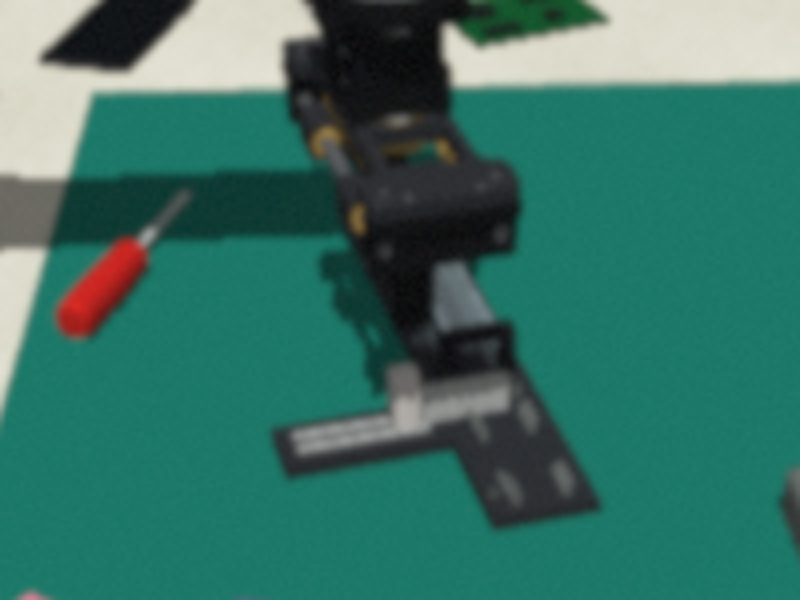

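The side crop shows the gripper above the grip block (crop 405,395), with clear space on both sides of it. I'll lower, grip and slide the shutter open.

Emit:
play_rows:
  increments:
    - [0,0,0.09,0.01,0.29,0,0.5]
    - [0,0,0,0,0,0.6,0.5]
    - [0,0,0,0,0,0.6,0.5]
    - [0,0,0,0,0,0.6,0.5]
    - [0,0,0,0,0,0.4,0.5]
    - [0,0,0,0,0,0,0.5]
    - [0,0,0,0,0,0,0]
    - [0,0,0,0,0,0,0]
    - [0,0,0,0,0,0,0]
    - [0,0,0,0,0,0,0]
    - [0,0,0,0,0,0,0]
    - [0,0,0,0,0,0,0]

```text
clock: 4.0
position: [0.5243, 0.0994, 0.0366]
ee_rot: [-3.107, -0.389, -0.002]
force: [-3.1, 13.7, -0.7]
opening: 0.0137
grip_force: 30.0
```

Emit:
play_rows:
  increments:
    - [0,0,0,-0.2,0,0,0]
    - [0,0,0,-0.2,0,0,0]
    - [0,0,0,-0.2,0,0,0]
    - [0,0,0,-0.2,0,0,0]
    - [0,0,0,-0.2,0,0,0]
    - [0,0,0,-0.2,0,0,0]
    - [0,0,0,-0.2,0,0,0]
    - [0,0,0,0,0,0,0]
    - [0,0,0,0,0,0,0]

```text
clock: 4.75
position: [0.4865, 0.0895, 0.0367]
ee_rot: [-3.107, -0.39, -0.013]
force: [5.2, 18.7, -9.1]
opening: 0.0137
grip_force: 30.0
```

```bash
python3 - <<'E'
from h import *
plan()
p=np.array(readout.sense()['position'])[:2]*1000-O;print('tube xy',p@X,p@Y)
E
```

```text
now [486.5  89.5  36.7] psi 14.3 tilt [0.007 0.011] open 13.7 t 4.8 F [ 5.2 18.7 -9.1]
tube xy -0.5665325768878456 90.35144460787939
```

Emit:
play_rows:
  increments:
    - [0,0,0,-0.15,0,0,0]
    - [0,0,0,-0.1,0,0,0]
    - [0,0,0,0,0,0,0]
    - [0,0,0,0,0,0,0]
    - [0,0,0,0,0,0,0]

```text
clock: 5.17
position: [0.481, 0.0845, 0.0373]
ee_rot: [-3.112, -0.389, -0.015]
force: [2.0, 6.3, -0.7]
opening: 0.0215
grip_force: 3.0
```

```bash
python3 - <<'E'
from h import *
plan()
p=np.array(readout.sense()['position'])[:2]*1000-O;print('tube xy',p@X,p@Y)
E
```

```text
now [481.   84.5  37.3] psi 14.2 tilt [0.008 0.007] open 21.5 t 5.2 F [ 2.   6.3 -0.7]
tube xy -3.9649858458554745 96.93352493656654
```

The grip slackened briefly, which was the announced event. I'll release, raise and check the shutter.

Emit:
play_rows:
  increments:
    - [0,0,0,0,0,0,0.5]
    - [0,0,0,0,0,0,0.5]
    - [0,0,0,0,0,0,0.5]
    - [0,0,0,0,0,-0.8,0.5]
    - [0,0,0,0,0,-1,0.5]
    - [0,0,0,0,0,-1,0.5]
    - [0,0,0,0,0,-1,0.5]
    - [0,0,0,0,1,0,0.5]
    - [0,0,0,0,1,0,0.5]
    - [0,0,0,0,1,0,0.5]
    - [0,0,0,0,1,0,0.5]
    - [0,0,0,0,1,0,0.5]
    - [0,0,0,0,1,0,0.5]
    - [0,0,0,0,0,0,0.5]
    - [0,0,0,0,0,0,0.5]

```text
clock: 6.42
position: [0.5205, -0.0986, 0.1495]
ee_rot: [3.119, 0.375, -0.001]
force: [-0.6, 1.5, -0.5]
opening: 0.0436
grip_force: 0.0
```

```bash
cat >> h.py <<'E'
def shutter(s):
    P=s['P']*1000;d=P[...,:2]-O;tx=d@X;ty=d@Y
    hsv=cv2.cvtColor(s['img'],cv2.COLOR_RGB2HSV)
    m=(abs(tx)<12)&(ty>30)&(ty<110)&(P[...,2]>40)&(P[...,2]<50)&(hsv[...,2]>140)&(hsv[...,1]<60)
    if m.sum()>10: print('grip n',m.sum(),'tube xy',np.median(tx[m]).round(1),np.median(ty[m]).round(1))
    else: print('grip not seen',m.sum())
E
python3 - <<'E'
from h import *
np.set_printoptions(suppress=True,precision=1)
s=snap('top');shutter(s);shutter(snap('side'));R=res(s);print(R)
plan((628.8,-186,120,146),(628.8,-186,22,None))
E
```

```text
grip not seen 0
grip not seen 0
[[ 545.8 -335.2   20.1   47.5   19.7  -77.3  482.9  250.8]
 [ 440.  -274.9   20.3   46.2   19.7  -12.8  454.9  306.6]
 [ 368.7  336.3   16.1   65.1    6.    71.8  134.5  351.2]]
now [520.6 -95.3 149.6] psi 14.0 tilt [-0.  0.] open 43.3 t 6.5 F [0.7 0.7 0.6]
-> turn -19.20 shift [-4.7 -0.5  1. ] r 656
-> turn -0.00 shift [0.  0.  3.3] r 656
```

Emit:
play_rows:
  increments:
    - [0,0,-0.96,0,0,0,0.6]
    - [0,0,-0.96,0,0,0,0.6]
    - [0,0,-0.96,0,0,0,0.6]
    - [0,0,-0.96,0,0,0,0.6]
    - [0,0,-0.96,0,0,0,0.6]
    - [0,0,-0.96,0,0,0,0.6]
    - [0,0,-0.96,0,0,0,0.6]
    - [0,0,-0.96,0,0,0,0.6]
    - [0,0,-0.96,0,0,0,0.6]
    - [0,0,-0.96,0,0,0,0.6]
    - [0,0,-0.96,0,0,0,0.6]
    - [0,0,-0.96,0,0,0,0.6]
    - [0,0,-0.96,0,0,0,0.6]
    - [0,0,-0.96,0,0,0,0.6]
    - [0,0,-0.96,0,0,0,0.6]
    - [0,0,-0.96,0,0,0,0.6]
    - [0,0,-0.96,0,0,0,0.6]
    - [0,0,-0.96,0,0,0,0.6]
    - [0,0,-0.96,0,0,0,0.6]
    - [0,0,-0.96,0,0,0,0.6]

```text
clock: 8.18
position: [0.5207, -0.0941, 0.1498]
ee_rot: [-0.905, -3.008, 0.001]
force: [0.2, -0.6, 0.1]
opening: 0.0521
grip_force: 0.0
```

Emit:
play_rows:
  increments:
    - [0,0,0,-0.9,-0.1,0.2,0.6]
    - [0,0,0,-0.95,-0.1,0.2,0.6]
    - [0,0,0,-0.95,-0.1,0.2,0.6]
    - [0,0,0,-0.95,-0.1,0.2,0.6]
    - [0,0,0,-0.95,-0.1,0.2,0.6]
    - [0,0,0,0,0,0,0.6]
    - [0,0,0,0,0,0,0.6]

```text
clock: 8.77
position: [0.6296, -0.1863, 0.1185]
ee_rot: [-0.917, -3.003, -0.002]
force: [-0.8, 1.2, -0.7]
opening: 0.0521
grip_force: 0.0
```

```bash
python3 - <<'E'
from h import *
np.set_printoptions(suppress=True,precision=1)
s=snap('top','t2.png');shutter(s);shutter(snap('side','s2.png'));R=res(s);print(R)
plan((628.8,-186,120,146),(628.8,-186,22,None))
E
```

```text
grip not seen 0
grip not seen 0
[[ 624.  -182.8   20.4   34.6   19.4  -33.5  403.6  211.4]
 [ 550.6 -230.3   20.1   45.9   13.5    1.2  429.1  250.7]
 [ 446.5 -166.7   20.1   45.8   19.6   -6.1  398.2  304.4]
 [ 366.2  329.    16.5   79.3    5.6   71.4  139.   352.6]]
now [ 629.2 -184.7  119.7] psi 146.2 tilt [-0.  0.] open 52.8 t 8.9 F [-0.9  0.3  0.4]
-> turn 0.02 shift [-0. -0. -0.] r 656
-> turn -0.00 shift [0.  0.  3.3] r 656
```

View pics/s2.png

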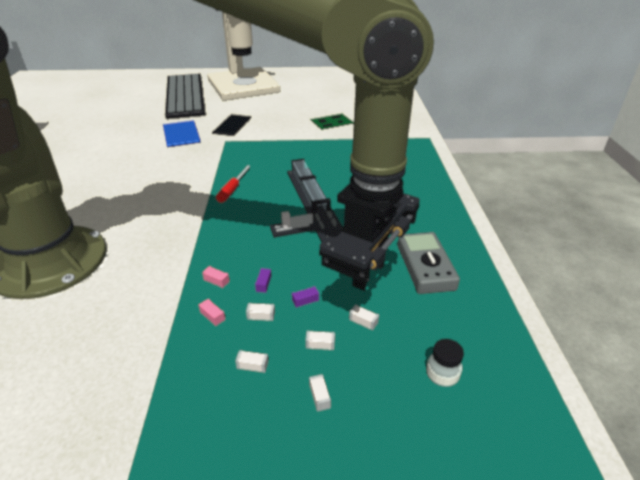

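The side view shows the shutter grip moved out to about (285,220) in the arm's shadow, with the gripper above res1 (364,317). I'll drop the brightness test from the grip measurement and descend.

```bash
sed -i 's/&(hsv\[...,2\]>140)&(hsv\[...,1\]<60)//; s/if m.sum()>10/if m.sum()>6/' h.py; sed -i 's/(hsv\[...,2\]>150)/(hsv[...,2]>80)/' h.py; python3 - <<'E'
from h import *
shutter(snap('top'));shutter(snap('side'))
E
```

```text
grip n 64 tube xy 0.5 90.7
grip n 44 tube xy -3.9 90.8
```

Emit:
play_rows:
  increments:
    - [0,0,0,0,0,0.8,0.6]
    - [0,0,0,0,0,0.9,0.6]
    - [0,0,0,0,0,0.8,0.6]
    - [0,0,0,0,0,0.4,0.6]
    - [0,0,0,0,0,0.2,0.6]
    - [0,0,0,0,0,0,0.6]
    - [0,0,0,0,0,0,0]
    - [0,0,0,0,0,0,0]
    - [0,0,0,0,0,0,0]
    - [0,0,0,0,0,0,0]
    - [0,0,0,0,0,0,0]
    - [0,0,0,0,0,0,0]
    - [0,0,0,0,0,0,0]

```text
clock: 10.05
position: [0.6297, -0.1872, 0.027]
ee_rot: [0.918, 3.004, -0.001]
force: [0.3, -0.5, 2.2]
opening: 0.0199
grip_force: 30.0
```

Shutter is open at about 45 mm and res1 is gripped. Next is the carry to the bay.

Emit:
play_rows:
  increments:
    - [0,0,0,0,0,-0.8,0]
    - [0,0,0,0,0,-1,0]
    - [0,0,0,0,0,-1,0]
    - [0,0,0.86,0,0,0,0]
    - [0,0,0.86,0,0,0,0]
    - [0,0,0.86,0,0,0,0]
    - [0,0,0.86,0,0,0,0]
    - [0,0,0.86,0,0,0,0]
    - [0,0,0.86,0,0,0,0]
    - [0,0,0.86,0,0,0,0]
    - [0,0,0,0,0,0,0]

```text
clock: 10.97
position: [0.6293, -0.1869, 0.1103]
ee_rot: [-1.924, -2.484, 0.001]
force: [0.6, -1.0, -0.1]
opening: 0.0197
grip_force: 30.0
```

```bash
python3 - <<'E'
from h import *
b=tw(-46,0);print(b)
plan((*b,100,104.65),(*b,37,None))
E
```

```text
[585.43403239  68.39551382]
now [ 629.3 -186.9  110.3] psi 104.5 tilt [-0. -0.] open 19.7 t 11.0 F [ 0.6 -1.  -0.1]
-> turn -0.02 shift [8.6  0.74 0.34] r 589
-> turn -0.00 shift [0.  0.  2.1] r 589
```

Emit:
play_rows:
  increments:
    - [0,0,-0.02,0.6,0.07,0.03,0]
    - [0,0,0,0.9,0.08,0.03,0]
    - [0,0,0,0.9,0.07,0.04,0]
    - [0,0,0,0.9,0.08,0.04,0]
    - [0,0,0,0.9,0.07,0.04,0]
    - [0,0,0,0.9,0.08,0.04,0]
    - [0,0,0,0.9,0.07,0.04,0]
    - [0,0,0,0.9,0.07,0.04,0]
    - [0,0,0,0.9,0.07,0.04,0]
    - [0,0,0,0.8,0.08,0,0]
    - [0,0,0,0,0,0,0]
    - [0,0,0,0,0,0,0]
    - [0,0,0,0,0,0,0]

```text
clock: 12.05
position: [0.585, 0.0679, 0.1002]
ee_rot: [1.915, 2.49, -0.001]
force: [1.5, -0.2, 0.1]
opening: 0.0196
grip_force: 30.0
```

```bash
python3 - <<'E'
from h import *
b=tw(-46,0)
plan((*b,100,104.65),(*b,37,None))
s=snap('side','s3.png');p=proj(s,[*(b/1000),.05]).astype(int)
im=cv2.imread('pics/s3.png')[p[1]-60:p[1]+30,p[0]-60:p[0]+60];cv2.imwrite('pics/s3.png',cv2.resize(im,(800,600),interpolation=cv2.INTER_CUBIC))
E
```

```text
now [585.   67.9 100.2] psi 104.9 tilt [-0.    -0.001] open 19.6 t 12.1 F [ 1.5 -0.2  0.1]
-> turn 0.03 shift [0.01 0.02 0.01] r 589
-> turn -0.00 shift [0.  0.  2.1] r 589
```

View pics/s3.png

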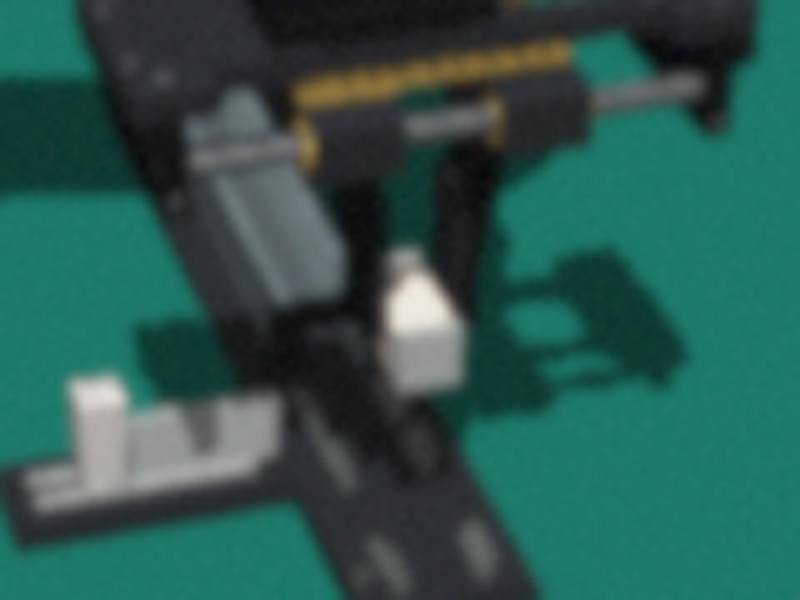

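The crop shows the resistor held level, in line with the bay, and the shutter open with its grip at (95,430). Lowering.

Emit:
play_rows:
  increments:
    - [0,0,0.02,0,0,0.5,0]
    - [0,0,0,0,0,0.6,0]
    - [0,0,0,0,0,0.5,0]
    - [0,0,0,0,0,0.3,0]
    - [0,0,0,0,0,0.15,0]
    - [0,0,0,0,0,0.1,0]
    - [0,0,0,0,0,0,0]
    - [0,0,0,0,0,0,0]

```text
clock: 12.77
position: [0.5859, 0.068, 0.0364]
ee_rot: [1.92, 2.485, 0.001]
force: [0.5, 0.2, 0.4]
opening: 0.0198
grip_force: 30.0
```

Emit:
play_rows:
  increments:
    - [0,0,0,0,0,0,0.4]
    - [0,0,0,0,0,0,0.4]
    - [0,0,0,0,0,-0.4,0.4]
    - [0,0,0,0,0,-0.8,0.4]
    - [0,0,0,-0.5,0,0,0]
    - [0,0,0,-0.6,0,0,0]
    - [0,0,0,-0.4,0,0,0]
    - [0,0,0,0,0,0,0]
    - [0,0,0,0,0,0.6,0]
    - [0,0,0,0,0,0.5,0]
    - [0,0,0,0,0,0.1,0]
    - [0,0,0,0,0,0.08,0]
    - [0,0,0,0,0,0,0]
    - [0,0,0,0,0,0,0]

```text
clock: 13.93
position: [0.5971, 0.0251, 0.0342]
ee_rot: [1.92, 2.486, 0.001]
force: [-0.1, -0.6, -0.4]
opening: 0.0004
grip_force: 0.0
```

```bash
cat >> h.py <<'E'
def tp():
    p=np.array(readout.sense()['position'])*1000;d=p[:2]-O;print('TCP tube x %.1f y %.1f z %.1f'%(d@X,d@Y,p[2]))
E
python3 - <<'E'
from h import *
tp();plan((*tw(2.5,0),33.5,104.65))
E
```

```text
TCP tube x -90.8 y -0.3 z 34.2
now [597.1  25.1  34.2] psi 104.6 tilt [0.001 0.   ] open 0.4 t 13.9 F [-0.1 -0.6 -0.4]
-> turn -0.00 shift [ 3.11 -0.01  0.02] r 585
```

Emit:
play_rows:
  increments:
    - [0,0,0,0.15,0,0.02,0]
    - [0,0,0,0.2,0,0,0]
    - [0,0,0,0.25,0,0,0]
    - [0,0,0,0.25,0,0,0]
    - [0,0,0,0.25,0,0,0]
    - [0,0,0,0.25,0,0,0]
    - [0,0,0,0.25,0,0,0]
    - [0,0,0,0.25,0,0,0]
    - [0,0,0,0.25,0,0,0]
    - [0,0,0,0.25,0,0,0]
    - [0,0,0,0.25,0,0,0]
    - [0,0,0,0.25,0,0,0]
    - [0,0,0,0.2,0,0,0]
    - [0,0,0,0.06,0,0,0]
    - [0,0,0,0,0,0,0]

```text
clock: 15.18
position: [0.5727, 0.1159, 0.0327]
ee_rot: [-1.919, -2.487, -0.0]
force: [-0.0, -0.5, 0.7]
opening: 0.0003
grip_force: 0.0
```

```bash
python3 - <<'E'
from h import *
tp();plan()
b=tw(30,0)
s=snap('side','s4.png');p=proj(s,[*(b/1000),.03]).astype(int)
im=cv2.imread('pics/s4.png')[p[1]-60:p[1]+60,p[0]-80:p[0]+80];cv2.imwrite('pics/s4.png',cv2.resize(im,(800,600),interpolation=cv2.INTER_CUBIC))
E
```

```text
TCP tube x 3.2 y 0.3 z 32.7
now [572.7 115.9  32.7] psi 104.7 tilt [-0.     0.001] open 0.3 t 15.2 F [-0.  -0.5  0.7]
```

View pics/s4.png

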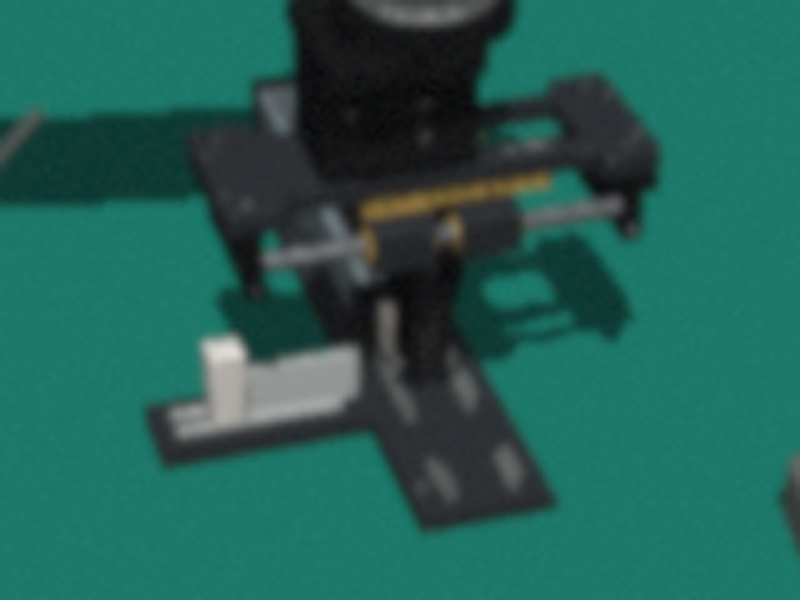

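The crop shows the bay empty and the fingertips at the throat with the resistor just ahead of them at (385,330). I'll retreat and look for the rest.

Emit:
play_rows:
  increments:
    - [0,0,0,-0.4,0,0,0.2]
    - [0,0,0,-0.3,0,-0.5,0.6]
    - [0,0,0,-0.6,0,-0.8,0.6]
    - [0,0,0,-0.9,0,-0.9,0.6]
    - [0,0,0,-0.9,0,-0.8,0.6]
    - [0,0,-0.9,-0.9,0,0,0.6]
    - [0,0,-0.9,-0.9,0,0,0.6]
    - [0,0,-0.9,-0.9,0,0,0.6]
    - [0,0,-0.9,-0.9,0,0,0.6]
    - [0,0,-0.9,-0.9,0,0,0.6]
    - [0,0,-0.9,-0.9,0,0,0.6]
    - [0,0,-0.9,-0.9,0,0,0.6]
    - [0,0,-0.9,0,0,0,0.6]
    - [0,0,-0.9,0,0,0,0.6]
    - [0,0,0,0,0,0,0.6]
    - [0,0,0,0,0,0,0.6]

```text
clock: 16.57
position: [0.6972, -0.131, 0.1223]
ee_rot: [-0.544, -3.093, 0.0]
force: [-0.1, 0.2, 0.8]
opening: 0.0521
grip_force: 0.0
```

```bash
python3 - <<'E'
from h import *
np.set_printoptions(suppress=True,precision=1)
s=snap('top');R=res(s);print(R);print(res(snap('side')))
shutter(s)
plan((550.4,-235.3,110,172.7),(550.4,-235.3,26,None))
E
```

```text
[[ 568.7  135.    27.4   20.3   14.9   14.1  240.6  244.3]
 [ 446.4 -166.4   20.1   46.    20.4   -7.5  397.8  304.3]
 [ 365.5  328.1   16.2   82.1    6.7   70.6  139.5  352.8]]
[[ 429.1 1908.7   20.2  334.8   47.6    1.7  282.7   23.1]
 [ 307.  1017.6   28.   245.6  207.9  -69.2  250.2   84.4]
 [ 567.4  137.    24.9   24.3   20.   -80.2  321.9  209.6]
 [ 511.8   93.1   20.9   68.2   12.8   11.2  297.   220.9]
 [ 774.  -121.7   21.8   76.8    8.3    2.7  438.2  284.6]
 [ 446.5 -167.9   19.7   46.4   22.9   -6.9  260.1  309. ]
 [ 549.9 -236.2   19.6   46.2   22.6   -7.2  320.   337.4]
 [ 439.7 -275.3   19.7   46.6   23.5  -13.   251.5  358.6]
 [ 734.7 -313.2   22.6   50.1   28.   -27.9  442.2  374.5]
 [ 545.4 -336.5   19.8   47.7   20.7  -77.   319.6  390.2]]
grip n 63 tube xy 0.8 91.1
now [ 697.3 -130.3  122.8] psi 160.2 tilt [-0. -0.] open 52.3 t 16.7 F [-0.  -0.1 -0.4]
-> turn -1.83 shift [ 4.4 -4.1  0.4] r 599
-> turn -0.00 shift [0.  0.  2.8] r 599
```

Emit:
play_rows:
  increments:
    - [0,0,-0.92,0,0,0,0.6]
    - [0,0,-0.91,0,0,0,0.6]
    - [0,0,0,0.73,-0.68,0.07,0.6]
    - [0,0,0,0.73,-0.68,0.07,0.6]
    - [0,0,0,0.73,-0.68,0.07,0.6]
    - [0,0,0,0.73,-0.68,0.07,0.6]
    - [0,0,0,0.74,-0.69,0.06,0.6]
    - [0,0,0,0.74,-0.69,0.06,0.6]
    - [0,0,0,0,0,0,0.6]
    - [0,0,0,0,0,0,0.6]

```text
clock: 17.5
position: [0.5496, -0.2378, 0.111]
ee_rot: [-0.203, -3.134, 0.003]
force: [1.6, 1.5, 0.0]
opening: 0.0525
grip_force: 0.0
```

```bash
python3 - <<'E'
from h import *
plan((550.2,-235.5,26.7,172.7),)
E
```

```text
now [ 549.6 -237.8  111. ] psi 172.6 tilt [-0.001 -0.002] open 52.5 t 17.5 F [1.6 1.5 0. ]
-> turn -0.02 shift [-0.01  0.08  2.81] r 598
```

Emit:
play_rows:
  increments:
    - [0,0,0,0,0.05,0.8,0.6]
    - [0,0,0,0,0,0.9,0.6]
    - [0,0,0,0,0,0.7,0.6]
    - [0,0,0,0,0,0.3,0.6]
    - [0,0,0,0,0,0.1,0.6]
    - [0,0,0,0,0,0,0.6]
    - [0,0,0,0,0,0,0]
    - [0,0,0,0,0,0,0]
    - [0,0,0,0,0,0,0]
    - [0,0,0,0,0,0,0]
    - [0,0,0,0,0,0,0]
    - [0,0,0,0,0,0,0]
    - [0,0,0,0,0,-0.8,0]
    - [0,0,0,0,0,-1,0]
    - [0,0,0,0,0,-0.9,0]
    - [0,0,0,0,0,0,0]

```text
clock: 18.83
position: [0.5552, -0.2348, 0.1136]
ee_rot: [0.194, 3.127, -0.006]
force: [2.4, -0.9, -0.5]
opening: 0.0195
grip_force: 30.0
```

Emit:
play_rows:
  increments:
    - [0,0,0.9,0,0,0,0]
    - [0,0,0.9,0,0,0,0]
    - [0,0,0.9,0,0,0,0]
    - [0,0,0.9,0,0,0,0]
    - [0,0,0.9,0,0,0,0]
    - [0,0,0.9,0,0,0,0]
    - [0,0,0.9,0,0,0,0]
    - [0,0,0.9,0,0,0,0]
    - [0,0,0.9,0,0,0,0]
    - [0,0,0.9,0,0,0,0]
    - [0,0,0.9,0,0,0,0]
    - [0,0,0,0,0,0,0]
    - [0,0,0,0,0,0,0]

```text
clock: 19.92
position: [0.5514, -0.2338, 0.1076]
ee_rot: [-1.912, -2.492, 0.001]
force: [0.1, 0.4, -1.1]
opening: 0.0196
grip_force: 30.0
```

```bash
python3 - <<'E'
from h import *
plan((*tw(-46,0),100,104.65),)
E
```

```text
now [ 551.4 -233.8  107.6] psi 105.0 tilt [-0. -0.] open 19.6 t 19.9 F [ 0.1  0.4 -1.1]
-> turn 0.05 shift [9.46 3.64 0.25] r 589
```

Emit:
play_rows:
  increments:
    - [0,0,0.05,0.86,0.33,0.02,0]
    - [0,0,0,0.86,0.33,0.02,0]
    - [0,0,0,0.86,0.33,0.02,0]
    - [0,0,0,0.86,0.33,0.02,0]
    - [0,0,0,0.86,0.33,0.02,0]
    - [0,0,0,0.86,0.33,0.02,0]
    - [0,0,0,0.86,0.33,0.02,0]
    - [0,0,0,0.86,0.33,0.02,0]
    - [0,0,0,0.86,0.33,0.02,0]
    - [0,0,0,0.86,0.33,0.02,0]
    - [0,0,0,0.86,0.34,0.02,0]
    - [0,0,0,0,0,0,0]
    - [0,0,0,0,0,0,0]
    - [0,0,0,0,0,0,0]

```text
clock: 21.08
position: [0.5861, 0.0676, 0.101]
ee_rot: [1.921, 2.485, -0.001]
force: [0.9, -0.5, -0.8]
opening: 0.0193
grip_force: 30.0
```

```bash
python3 - <<'E'
from h import *
tp();plan((*tw(-46,0),35.7,104.65),)
E
```

```text
TCP tube x -47.0 y -0.4 z 101.0
now [586.1  67.6 101. ] psi 104.6 tilt [-0.    -0.001] open 19.3 t 21.1 F [ 0.9 -0.5 -0.8]
-> turn -0.01 shift [ 0.03 -0.01  2.18] r 589
```

Emit:
play_rows:
  increments:
    - [0,0,0,0.03,-0.01,0.5,0]
    - [0,0,0,0,0,0.6,0]
    - [0,0,0,0,0,0.5,0]
    - [0,0,0,0,0,0.3,0]
    - [0,0,0,0,0,0.16,0]
    - [0,0,0,0,0,0.1,0]
    - [0,0,0,0,0,0,0]
    - [0,0,0,0,0,0,0]

```text
clock: 21.75
position: [0.5862, 0.0688, 0.0371]
ee_rot: [1.923, 2.483, 0.001]
force: [-1.5, 0.1, -0.4]
opening: 0.0192
grip_force: 30.0
```

Emit:
play_rows:
  increments:
    - [0,0,0,0,0,0,0.4]
    - [0,0,0,0,0,0,0.4]
    - [0,0,0,0,0,-0.4,0.4]
    - [0,0,0,0,0,-0.8,0.4]
    - [0,0,0,-0.5,0,0,0]
    - [0,0,0,-0.6,0,0,0]
    - [0,0,0,-0.4,0,0,0]
    - [0,0,0,0,0,0,0]
    - [0,0,0,0,0,0.6,0]
    - [0,0,0,0,0,0.5,0]
    - [0,0,0,0,0,0.1,0]
    - [0,0,0,0,0,0.08,0]
    - [0,0,0,0,0,0,0]
    - [0,0,0,0,0,0,0]

```text
clock: 22.92
position: [0.5974, 0.026, 0.0348]
ee_rot: [1.923, 2.484, 0.001]
force: [-0.5, -0.3, 0.8]
opening: 0.0004
grip_force: 0.0
```

```bash
python3 - <<'E'
from h import *
np.set_printoptions(suppress=True,precision=1)
tp();plan((*tw(2.5,0),33,104.65),)
s=snap('side')
for q in res(s):
    d=q[:2]-O
    if abs(d@X)<150 and abs(d@Y)<25: print(d@X,d@Y,q)
E
```

```text
TCP tube x -90.1 y -0.8 z 34.8
now [597.4  26.   34.8] psi 104.5 tilt [0. 0.] open 0.4 t 22.9 F [-0.5 -0.3  0.8]
-> turn -0.02 shift [ 3.1 -0.   0.1] r 585
-45.67739742081895 4.546203639569223 [581.   67.6  26.   43.9   8.5 -76.6 328.6 226.4]
```

Emit:
play_rows:
  increments:
    - [0,0,0,0.15,0,0.05,0]
    - [0,0,0,0.2,0,0,0]
    - [0,0,0,0.25,0,0,0]
    - [0,0,0,0.25,0,0,0]
    - [0,0,0,0.25,0,0,0]
    - [0,0,0,0.25,0,0,0]
    - [0,0,0,0.25,0,0,0]
    - [0,0,0,0.25,0,0,0]
    - [0,0,0,0.25,0,0,0]
    - [0,0,0,0.25,0,0,0]
    - [0,0,0,0.25,0,0,0]
    - [0,0,0,0.25,0,0,0]
    - [0,0,0,0.2,0,0,0]
    - [0,0,0,0.06,0,0,0]
    - [0,0,0,0,0,0,0]

```text
clock: 24.22
position: [0.5732, 0.117, 0.0324]
ee_rot: [-1.922, -2.484, -0.001]
force: [1.0, 0.7, 0.1]
opening: 0.0005
grip_force: 0.0
```

Emit:
play_rows:
  increments:
    - [0,0,0,-0.4,0,0,0.2]
    - [0,0,0,-0.3,0,-0.5,0.6]
    - [0,0,0,-0.6,0,-0.8,0.6]
    - [0,0,0,-0.9,0,-0.9,0.6]
    - [0,0,0,-0.9,0,-0.8,0.6]
    - [0,0,0,-0.9,0,0,0.6]
    - [0,0,0,-0.9,0,0,0.6]
    - [0,0,0,-0.9,0,0,0.6]
    - [0,0,0,-0.9,0,0,0.6]
    - [0,0,0,-0.9,0,0,0.6]
    - [0,0,0,-0.9,0,0,0.6]
    - [0,0,0,-0.9,0,0,0.6]
    - [0,0,0,0,0,0,0.6]
    - [0,0,0,0,0,0,0.6]

```text
clock: 25.38
position: [0.6438, -0.1609, 0.1217]
ee_rot: [-1.93, -2.479, 0.0]
force: [0.4, 0.5, 0.7]
opening: 0.0521
grip_force: 0.0
```

```bash
cat >> h.py <<'E'
def look():
    np.set_printoptions(suppress=True,precision=1)
    for n in('top','side'):
        s=snap(n);R=res(s)
        for q in R:
            if -.45e3<q[1]<.2e3 and q[0]<720 and q[3]<60:
                d=q[:2]-O;print(n,q,'tube',(d@X).round(1),(d@Y).round(1))
        shutter(s)
E
python3 - <<'E'
from h import *
look();plan((545.5,-335.8,110,103),)
E
```

```text
top [569.3 135.5  27.4  20.1  14.6  13.7 240.2 244.2] tube 23.0 -1.3
top [ 446.5 -166.4   20.2   46.    20.3   -6.2  397.9  304.3] tube -238.1 193.8
grip n 65 tube xy 0.5 91.1
side [ 446.  -167.9   19.5   46.2   22.6   -5.1  260.1  309. ] tube -239.4 194.7
side [ 439.7 -275.9   19.7   46.7   22.3  -12.1  251.5  358.6] tube -342.2 228.1
side [ 545.2 -336.2   19.9   47.8   20.4  -77.6  319.6  390. ] tube -427.3 141.3
grip n 43 tube xy -3.5 90.8
now [ 644.  -156.7  122.2] psi 104.5 tilt [-0.  0.] open 52.2 t 25.5 F [0.3 0.8 0.2]
-> turn 0.22 shift [-5.1 -4.5  0.4] r 641
```

Emit:
play_rows:
  increments:
    - [0,0,0.22,-0.73,-0.64,0.06,0.6]
    - [0,0,0,-0.73,-0.64,0.06,0.6]
    - [0,0,0,-0.73,-0.64,0.06,0.6]
    - [0,0,0,-0.73,-0.64,0.06,0.6]
    - [0,0,0,-0.73,-0.64,0.06,0.6]
    - [0,0,0,-0.73,-0.65,0.06,0.6]
    - [0,0,0,-0.72,-0.65,0.06,0.6]
    - [0,0,0,0,0,0,0.6]
    - [0,0,0,0,0,0,0.6]
    - [0,0,0,0,0,0,0.6]

```text
clock: 26.32
position: [0.5484, -0.335, 0.1101]
ee_rot: [-1.954, -2.46, -0.002]
force: [-0.4, 0.2, -0.6]
opening: 0.052
grip_force: 0.0
```

```bash
python3 - <<'E'
from h import *
plan((545.6,-335.6,26.7,102.7))
E
```

```text
now [ 548.4 -335.   110.1] psi 103.1 tilt [0.001 0.001] open 52.0 t 26.3 F [-0.4  0.2 -0.6]
-> turn 0.06 shift [ 0.   -0.1   2.78] r 641
```

Emit:
play_rows:
  increments:
    - [0,0,0.06,0,-0.08,0.8,0.6]
    - [0,0,0,0,0,0.9,0.6]
    - [0,0,0,0,0,0.7,0.6]
    - [0,0,0,0,0,0.28,0.6]
    - [0,0,0,0,0,0.1,0.6]
    - [0,0,0,0,0,0,0.6]
    - [0,0,0,0,0,0,0]
    - [0,0,0,0,0,0,0]
    - [0,0,0,0,0,0,0]
    - [0,0,0,0,0,0,0]
    - [0,0,0,0,0,0,0]
    - [0,0,0,0,0,0,0]
    - [0,0,-0.2,0,0,-0.8,0]
    - [0,0,0,0,0,-1,0]
    - [0,0,0,0,0,-0.7,0]
    - [0,0,0,0,0,0,0]
    - [0,0,0,0,0,0,0]

```text
clock: 27.73
position: [0.5461, -0.3381, 0.1031]
ee_rot: [1.934, 2.472, -0.0]
force: [-0.3, 0.5, -0.5]
opening: 0.0196
grip_force: 30.0
```

```bash
python3 - <<'E'
from h import *
plan((*tw(-46,0),100,104.65),)
E
```

```text
now [ 546.1 -338.1  103.1] psi 103.9 tilt [ 0.002 -0.002] open 19.6 t 27.7 F [-0.3  0.5 -0.5]
-> turn -0.11 shift [12.78  4.7   0.1 ] r 589
```

Emit:
play_rows:
  increments:
    - [0,0,-0.09,0.85,0.31,0,0]
    - [0,0,0,0.85,0.31,0,0]
    - [0,0,0,0.85,0.31,0,0]
    - [0,0,0,0.85,0.31,0,0]
    - [0,0,0,0.85,0.31,0,0]
    - [0,0,0,0.85,0.31,0,0]
    - [0,0,0,0.85,0.31,0.02,0]
    - [0,0,0,0.85,0.31,0.02,0]
    - [0,0,0,0.85,0.31,0.02,0]
    - [0,0,0,0.85,0.32,0.02,0]
    - [0,0,0,0.85,0.32,0.02,0]
    - [0,0,0,0.85,0.32,0,0]
    - [0,0,0,0.86,0.32,0,0]
    - [0,0,0,0.86,0.32,0,0]
    - [0,0,0,0.86,0.32,0,0]
    - [0,0,0,0,0,0,0]
    - [0,0,0,0,0,0,0]
    - [0,0,0,0,0,0,0]

```text
clock: 29.23
position: [0.5851, 0.0682, 0.0972]
ee_rot: [-1.921, -2.484, 0.003]
force: [-0.6, -0.7, -1.0]
opening: 0.0196
grip_force: 30.0
```

```bash
python3 - <<'E'
from h import *
tp();plan((*tw(-46,0),35.7,104.65),)
E
```

```text
TCP tube x -46.1 y 0.4 z 97.2
now [585.1  68.2  97.2] psi 104.6 tilt [-0.002 -0.001] open 19.6 t 29.2 F [-0.6 -0.7 -1. ]
-> turn -0.01 shift [0.   0.01 2.05] r 589
```

Emit:
play_rows:
  increments:
    - [0,0,0,0,0.01,0.5,0]
    - [0,0,0,0,0,0.6,0]
    - [0,0,0,0,0,0.4,0]
    - [0,0,0,0,0,0.29,0]
    - [0,0,0,0,0,0.16,0]
    - [0,0,0,0,0,0.1,0]
    - [0,0,0,0,0,0,0]
    - [0,0,0,0,0,0,0]

```text
clock: 29.9
position: [0.5865, 0.069, 0.0374]
ee_rot: [1.922, 2.485, 0.0]
force: [-0.2, -0.6, -0.4]
opening: 0.0194
grip_force: 30.0
```

Emit:
play_rows:
  increments:
    - [0,0,0,0,0,0,0.4]
    - [0,0,0,0,0,0,0.4]
    - [0,0,0,0,0,-0.4,0.4]
    - [0,0,0,0,0,-0.8,0.4]
    - [0,0,0,-0.5,0,0,0]
    - [0,0,0,-0.6,0,0,0]
    - [0,0,0,-0.4,0,0,0]
    - [0,0,0,0,0,0,0]
    - [0,0,0,0,0,0.6,0]
    - [0,0,0,0,0,0.5,0]
    - [0,0,0,0,0,0.1,0]
    - [0,0,0,0,0,0.08,0]
    - [0,0,0,0,0,0,0]
    - [0,0,0,0,0,0,0]

```text
clock: 31.07
position: [0.598, 0.0261, 0.0354]
ee_rot: [1.921, 2.485, 0.001]
force: [-0.0, 0.3, -0.4]
opening: 0.0005
grip_force: 0.0
```

```bash
python3 - <<'E'
from h import *
tp();plan((*tw(2.5,0),33,104.65),)
s=snap('side')
for q in res(s):
    d=q[:2]-O
    if abs(d@X)<150 and abs(d@Y)<25: print(d@X,d@Y,q.round(1))
E
```

```text
TCP tube x -90.1 y -1.5 z 35.4
now [598.   26.1  35.4] psi 104.6 tilt [0.001 0.   ] open 0.5 t 31.1 F [-0.   0.3 -0.4]
-> turn -0.01 shift [ 3.09 -0.05  0.08] r 585
-44.6722950739071 4.067008626558562 [581.2  68.7  26.2  48.8   9.  -75.8 328.9 226.5]
```

Emit:
play_rows:
  increments:
    - [0,0,0,0.15,-0.03,0.08,0]
    - [0,0,0,0.2,0,0,0]
    - [0,0,0,0.25,0,0,0]
    - [0,0,0,0.25,0,0,0]
    - [0,0,0,0.25,0,0,0]
    - [0,0,0,0.25,0,0,0]
    - [0,0,0,0.25,0,0,0]
    - [0,0,0,0.25,0,0,0]
    - [0,0,0,0.25,0,0,0]
    - [0,0,0,0.25,0,0,0]
    - [0,0,0,0.25,0,0,0]
    - [0,0,0,0.25,0,0,0]
    - [0,0,0,0.2,0,0,0]
    - [0,0,0,0.06,0,0,0]
    - [0,0,0,0,0,0,0]

```text
clock: 32.37
position: [0.5728, 0.1167, 0.0321]
ee_rot: [-1.921, -2.485, -0.001]
force: [0.1, -0.9, -0.8]
opening: 0.0004
grip_force: 0.3
```

Emit:
play_rows:
  increments:
    - [0,0,0,-0.4,0,0,0.2]
    - [0,0,0,-0.3,0,-0.5,0.6]
    - [0,0,0,-0.6,0,-0.8,0.6]
    - [0,0,0,-0.9,0,-0.9,0.6]
    - [0,0,0,-0.9,0,-0.8,0.6]
    - [0,0,0,-0.9,0,0,0.6]
    - [0,0,0,-0.9,0,0,0.6]
    - [0,0,0,-0.9,0,0,0.6]
    - [0,0,-0.9,-0.9,0,0,0.6]
    - [0,0,-0.9,0,0,0,0.6]
    - [0,0,-0.9,0,0,0,0.6]
    - [0,0,-0.9,0,0,0,0.6]
    - [0,0,-0.9,0,0,0,0.6]
    - [0,0,-0.9,0,0,0,0.6]
    - [0,0,-0.9,0,0,0,0.6]
    - [0,0,-0.9,0,0,0,0.6]
    - [0,0,-0.9,0,0,0,0.6]
    - [0,0,-0.9,0,0,0,0.6]
    - [0,0,0,0,0,0,0.6]
    - [0,0,0,0,0,0,0.6]

```text
clock: 34.03
position: [0.6238, -0.0794, 0.1219]
ee_rot: [-0.377, -3.119, -0.002]
force: [-0.1, 0.3, 0.5]
opening: 0.0525
grip_force: 0.0
```

```bash
python3 - <<'E'
from h import *
look();plan((446.4,-167.4,110,174),)
E
```

```text
top [568.4 133.5  23.2  34.6  18.5  13.8 242.6 244.6] tube 21.3 0.0
grip n 67 tube xy 0.2 91.0
side [567.5 135.9  23.3  26.9  25.2   6.3 322.  210.2] tube 23.8 0.3
side [ 446.3 -168.5   19.7   45.9   22.3   -6.7  260.2  309. ] tube -240.0 194.6
side [ 439.4 -275.9   19.6   46.9   21.3  -12.1  251.4  358.6] tube -342.2 228.3
grip n 43 tube xy -5.2 90.5
now [623.8 -79.2 122.1] psi 166.3 tilt [0. 0.] open 52.2 t 34.1 F [ 0.1  0.7 -0.3]
-> turn -1.13 shift [ 5.6 -3.5  0.4] r 477
```

Emit:
play_rows:
  increments:
    - [0,0,-0.57,0,0,0,0.6]
    - [0,0,-0.56,0,0,0,0.6]
    - [0,0,0,0.8,-0.5,0.06,0.6]
    - [0,0,0,0.8,-0.5,0.06,0.6]
    - [0,0,0,0.8,-0.5,0.06,0.6]
    - [0,0,0,0.8,-0.5,0.06,0.6]
    - [0,0,0,0.8,-0.5,0.06,0.6]
    - [0,0,0,0.8,-0.5,0.06,0.6]
    - [0,0,0,0.8,-0.5,0.04,0.6]
    - [0,0,0,0,0,0,0.6]
    - [0,0,0,0,0,0,0.6]
    - [0,0,0,0,0,0,0.6]

```text
clock: 35.13
position: [0.4468, -0.1665, 0.1108]
ee_rot: [0.16, 3.136, -0.001]
force: [-0.4, 0.2, 0.2]
opening: 0.0522
grip_force: 0.0
```

```bash
python3 - <<'E'
from h import *
plan((446.4,-167.2,26.7,173.8))
E
```

```text
now [ 446.8 -166.5  110.8] psi 174.1 tilt [ 0.002 -0.001] open 52.2 t 35.1 F [-0.4  0.2  0.2]
-> turn 0.05 shift [ 0.01 -0.03  2.8 ] r 477
```

Emit:
play_rows:
  increments:
    - [0,0,0.05,0,-0.03,0.8,0.6]
    - [0,0,0,0,0,0.9,0.6]
    - [0,0,0,0,0,0.7,0.6]
    - [0,0,0,0,0,0.3,0.6]
    - [0,0,0,0,0,0.1,0.6]
    - [0,0,0,0,0,0,0.6]
    - [0,0,0,0,0,0,0]
    - [0,0,0,0,0,0,0]
    - [0,0,0,0,0,0,0]
    - [0,0,0,0,0,0,0]
    - [0,0,0,0,0,0,0]
    - [0,0,0,0,0,0,0]
    - [0,0,0,0,0,-0.8,0]
    - [0,0,0,0,0,-1,0]
    - [0,0,0,0,0,-0.8,0]
    - [0,0,0,0,0,0,0]

```text
clock: 36.47
position: [0.449, -0.1684, 0.1086]
ee_rot: [0.168, 3.13, -0.007]
force: [0.7, -0.2, -0.6]
opening: 0.02
grip_force: 30.0
```

Emit:
play_rows:
  increments:
    - [0,0,0.91,0.2,0,0,0]
    - [0,0,0.91,0,0,0,0]
    - [0,0,0.91,0,0,0,0]
    - [0,0,0.91,0,0,0,0]
    - [0,0,0.91,0,0,0,0]
    - [0,0,0.91,0,0,0,0]
    - [0,0,0.91,0,0,0,0]
    - [0,0,0.91,0,0,0,0]
    - [0,0,0.91,0,0,0,0]
    - [0,0,0.91,0,0,0,0]
    - [0,0,0.91,0,0,0,0]
    - [0,0,0,0,0,0,0]
    - [0,0,0,0,0,0,0]

```text
clock: 37.55
position: [0.4396, -0.1666, 0.1037]
ee_rot: [-1.907, -2.495, 0.001]
force: [0.6, 1.1, -0.3]
opening: 0.0196
grip_force: 30.0
```

```bash
python3 - <<'E'
from h import *
plan((*tw(-46,0),100,104.65),)
E
```

```text
now [ 439.6 -166.6  103.7] psi 105.2 tilt [-0.001  0.   ] open 19.6 t 37.5 F [ 0.6  1.1 -0.3]
-> turn 0.08 shift [6.35 6.68 0.12] r 589
```

Emit:
play_rows:
  increments:
    - [0,0,0.08,0.79,0.83,0.02,0]
    - [0,0,0,0.79,0.83,0.02,0]
    - [0,0,0,0.79,0.83,0.02,0]
    - [0,0,0,0.79,0.83,0.02,0]
    - [0,0,0,0.79,0.84,0.02,0]
    - [0,0,0,0.8,0.84,0.02,0]
    - [0,0,0,0.8,0.84,0,0]
    - [0,0,0,0.8,0.84,0,0]
    - [0,0,0,0,0,0,0]
    - [0,0,0,0,0,0,0]
    - [0,0,0,0,0,0,0]

```text
clock: 38.47
position: [0.5855, 0.0675, 0.0999]
ee_rot: [-1.921, -2.485, 0.002]
force: [-0.8, -0.9, -0.8]
opening: 0.0191
grip_force: 30.0
```

```bash
python3 - <<'E'
from h import *
tp();plan((*tw(-46,0),35.7,104.65),)
E
```

```text
TCP tube x -46.9 y 0.1 z 99.9
now [585.5  67.5  99.9] psi 104.6 tilt [-0.001 -0.001] open 19.1 t 38.5 F [-0.8 -0.9 -0.8]
-> turn -0.01 shift [0.03 0.   2.14] r 589
```

Emit:
play_rows:
  increments:
    - [0,0,0,0.03,0,0.5,0]
    - [0,0,0,0,0,0.6,0]
    - [0,0,0,0,0,0.48,0]
    - [0,0,0,0,0,0.3,0]
    - [0,0,0,0,0,0.16,0]
    - [0,0,0,0,0,0.1,0]
    - [0,0,0,0,0,0,0]
    - [0,0,0,0,0,0,0]

```text
clock: 39.13
position: [0.5862, 0.069, 0.0369]
ee_rot: [1.923, 2.483, 0.001]
force: [-0.5, 0.2, -0.1]
opening: 0.0193
grip_force: 30.0
```

Emit:
play_rows:
  increments:
    - [0,0,0,0,0,0,0.4]
    - [0,0,0,0,0,0,0.4]
    - [0,0,0,0,0,-0.4,0.4]
    - [0,0,0,0,0,-0.8,0.4]
    - [0,0,0,-0.5,0,0,0]
    - [0,0,0,-0.6,0,0,0]
    - [0,0,0,-0.4,0,0,0]
    - [0,0,0,0,0,0,0]
    - [0,0,0,0,0,0.6,0]
    - [0,0,0,0,0,0.5,0]
    - [0,0,0,0,0,0.1,0]
    - [0,0,0,0,0,0.08,0]
    - [0,0,0,0,0,0,0]
    - [0,0,0,0,0,0,0]

```text
clock: 40.3
position: [0.5972, 0.026, 0.0343]
ee_rot: [1.923, 2.484, 0.001]
force: [0.2, 0.0, 0.3]
opening: 0.0
grip_force: 0.0
```

```bash
python3 - <<'E'
from h import *
tp();plan((*tw(2.5,0),33,104.65),)
s=snap('side')
for q in res(s):
    d=q[:2]-O
    if abs(d@X)<150 and abs(d@Y)<25: print(d@X,d@Y,q.round(1))
E
```

```text
TCP tube x -90.0 y -0.7 z 34.3
now [597.2  26.   34.3] psi 104.5 tilt [0. 0.] open 0.0 t 40.3 F [0.2 0.  0.3]
-> turn -0.02 shift [ 3.08 -0.02  0.04] r 585
-46.65817790798047 4.556808309749118 [581.2  66.6  25.9  43.3   8.  -75.1 328.6 226.7]
```

Emit:
play_rows:
  increments:
    - [0,0,0,0.15,-0.02,0.05,0]
    - [0,0,0,0.2,0,0,0]
    - [0,0,0,0.25,0,0,0]
    - [0,0,0,0.25,0,0,0]
    - [0,0,0,0.25,0,0,0]
    - [0,0,0,0.25,0,0,0]
    - [0,0,0,0.25,0,0,0]
    - [0,0,0,0.25,0,0,0]
    - [0,0,0,0.25,0,0,0]
    - [0,0,0,0.25,0,0,0]
    - [0,0,0,0.25,0,0,0]
    - [0,0,0,0.25,0,0,0]
    - [0,0,0,0.2,0,0,0]
    - [0,0,0,0.06,0,0,0]
    - [0,0,0,0,0,0,0]

```text
clock: 41.6
position: [0.5727, 0.1164, 0.0325]
ee_rot: [-1.922, -2.484, 0.0]
force: [-0.5, -1.8, 1.3]
opening: 0.0005
grip_force: 1.0
```

Emit:
play_rows:
  increments:
    - [0,0,0,-0.4,0,0,0.2]
    - [0,0,0,-0.3,0,-0.5,0.6]
    - [0,0,0,-0.6,0,-0.8,0.6]
    - [0,0,0,-0.9,0,-0.9,0.6]
    - [0,0,0,-0.9,0,-0.8,0.6]
    - [0,0,0,-0.9,0,0,0.6]
    - [0,0,0,-0.9,0,0,0.6]
    - [0,0,0,-0.9,0,0,0.6]
    - [0,0,-0.9,-0.9,0,0,0.6]
    - [0,0,-0.9,0,0,0,0.6]
    - [0,0,-0.9,0,0,0,0.6]
    - [0,0,-0.9,0,0,0,0.6]
    - [0,0,-0.9,0,0,0,0.6]
    - [0,0,-0.9,0,0,0,0.6]
    - [0,0,-0.9,0,0,0,0.6]
    - [0,0,-0.9,0,0,0,0.6]
    - [0,0,-0.9,0,0,0,0.6]
    - [0,0,-0.9,0,0,0,0.6]
    - [0,0,0,0,0,0,0.6]
    - [0,0,0,0,0,0,0.6]

```text
clock: 43.27
position: [0.6235, -0.0791, 0.1222]
ee_rot: [-0.378, -3.119, -0.003]
force: [0.6, 0.3, -0.1]
opening: 0.0519
grip_force: 0.0
```

```bash
python3 - <<'E'
from h import *
look();plan((439.6,-275.6,110,168),)
E
```

```text
top [572.4 132.5  24.3  26.1  20.8  10.2 242.8 245. ] tube 19.4 -3.6
grip n 66 tube xy 0.3 91.2
side [568.6 136.6  23.9  24.3  20.9 -71.8 321.9 210.2] tube 24.3 -1.0
side [ 439.2 -275.7   19.8   47.    21.6  -12.   251.5  358.5] tube -341.9 228.5
grip n 42 tube xy -4.9 90.5
now [623.5 -79.1 122.4] psi 166.2 tilt [0. 0.] open 52.5 t 43.4 F [-0.1  0.5 -0.1]
-> turn -0.26 shift [ 4.6 -7.7  0.4] r 519
```

Emit:
play_rows:
  increments:
    - [0,0,-0.26,0,0,0,0.6]
    - [0,0,0,0.51,-0.85,0.05,0.6]
    - [0,0,0,0.51,-0.85,0.05,0.6]
    - [0,0,0,0.51,-0.85,0.05,0.6]
    - [0,0,0,0.51,-0.85,0.05,0.6]
    - [0,0,0,0.51,-0.85,0.05,0.6]
    - [0,0,0,0.51,-0.86,0.05,0.6]
    - [0,0,0,0.51,-0.86,0.05,0.6]
    - [0,0,0,0.51,-0.86,0.03,0.6]
    - [0,0,0,0.52,-0.87,0,0.6]
    - [0,0,0,0,0,0,0.6]
    - [0,0,0,0,0,0,0.6]
    - [0,0,0,0,0,0,0.6]

```text
clock: 44.45
position: [0.4414, -0.2765, 0.1114]
ee_rot: [0.326, 3.124, -0.0]
force: [-0.9, 1.0, -0.1]
opening: 0.0522
grip_force: 0.0
```

```bash
python3 - <<'E'
from h import *
plan((439.8,-275.2,26.7,168))
E
```

```text
now [ 441.4 -276.5  111.4] psi 168.1 tilt [ 0.001 -0.   ] open 52.2 t 44.5 F [-0.9  1.  -0.1]
-> turn 0.01 shift [0.06 0.03 2.82] r 519
```

Rotation back is 63.4°, or 9.2 units.

Emit:
play_rows:
  increments:
    - [0,0,0,0.05,0.03,0.8,0.6]
    - [0,0,0,0,0,0.9,0.6]
    - [0,0,0,0,0,0.7,0.6]
    - [0,0,0,0,0,0.3,0.6]
    - [0,0,0,0,0,0.1,0.6]
    - [0,0,0,0,0,0,0.6]
    - [0,0,0,0,0,0,0]
    - [0,0,0,0,0,0,0]
    - [0,0,0,0,0,0,0]
    - [0,0,0,0,0,0,0]
    - [0,0,0,0,0,0,0]
    - [0,0,0,0,0,0,0]
    - [0,0,0,0,0,-0.8,0]
    - [0,0,0,0,0,-1,0]
    - [0,0,0,0,0,-0.8,0]
    - [0,0,0,0,0,0,0]

```text
clock: 45.78
position: [0.4426, -0.2769, 0.1095]
ee_rot: [0.324, 3.119, -0.007]
force: [1.3, -0.3, -0.3]
opening: 0.0197
grip_force: 30.0
```

Emit:
play_rows:
  increments:
    - [0,0,0.92,0,0,0,0]
    - [0,0,0.92,0,0,0,0]
    - [0,0,0.92,0,0,0,0]
    - [0,0,0.92,0,0,0,0]
    - [0,0,0.92,0,0,0,0]
    - [0,0,0.92,0,0,0,0]
    - [0,0,0.92,0,0,0,0]
    - [0,0,0.92,0,0,0,0]
    - [0,0,0.92,0,0,0,0]
    - [0,0,0.92,0,0,0,0]
    - [0,0,0,0,0,0,0]
    - [0,0,0,0,0,0,0]

```text
clock: 46.78
position: [0.4394, -0.2755, 0.1047]
ee_rot: [-1.91, -2.493, 0.001]
force: [-0.3, -0.4, -0.7]
opening: 0.02
grip_force: 30.0
```

```bash
python3 - <<'E'
from h import *
plan((*tw(-46,0),100,104.65),)
E
```

```text
now [ 439.4 -275.5  104.7] psi 105.1 tilt [-0.001  0.   ] open 20.0 t 46.8 F [-0.3 -0.4 -0.7]
-> turn 0.06 shift [9.86 7.61 0.16] r 589
```

12 rows of (0.82, 0.634).

Emit:
play_rows:
  increments:
    - [0,0,0.06,0.82,0.63,0.02,0]
    - [0,0,0,0.82,0.63,0.02,0]
    - [0,0,0,0.82,0.63,0.02,0]
    - [0,0,0,0.82,0.63,0.02,0]
    - [0,0,0,0.82,0.63,0.02,0]
    - [0,0,0,0.82,0.63,0.02,0]
    - [0,0,0,0.82,0.63,0.02,0]
    - [0,0,0,0.82,0.64,0.02,0]
    - [0,0,0,0.82,0.64,0,0]
    - [0,0,0,0.82,0.64,0,0]
    - [0,0,0,0.83,0.64,0,0]
    - [0,0,0,0.83,0.64,0,0]
    - [0,0,0,0,0,0,0]
    - [0,0,0,0,0,0,0]
    - [0,0,0,0,0,0,0]

```text
clock: 48.03
position: [0.5862, 0.0674, 0.0998]
ee_rot: [-1.921, -2.485, 0.002]
force: [0.1, -0.1, -0.8]
opening: 0.0192
grip_force: 30.0
```

```bash
python3 - <<'E'
from h import *
tp();plan((*tw(-46,0),35.7,104.65),)
E
```

```text
TCP tube x -47.1 y -0.5 z 99.8
now [586.2  67.4  99.8] psi 104.6 tilt [-0.001 -0.001] open 19.2 t 48.0 F [ 0.1 -0.1 -0.8]
-> turn -0.01 shift [ 0.04 -0.02  2.14] r 589
```

Emit:
play_rows:
  increments:
    - [0,0,0,0.03,-0.02,0.5,0]
    - [0,0,0,0,0,0.6,0]
    - [0,0,0,0,0,0.48,0]
    - [0,0,0,0,0,0.3,0]
    - [0,0,0,0,0,0.16,0]
    - [0,0,0,0,0,0.1,0]
    - [0,0,0,0,0,0,0]
    - [0,0,0,0,0,0,0]

```text
clock: 48.7
position: [0.5862, 0.0687, 0.0365]
ee_rot: [1.923, 2.483, 0.001]
force: [-0.2, -0.2, -1.2]
opening: 0.0195
grip_force: 30.0
```

Emit:
play_rows:
  increments:
    - [0,0,0,0,0,0,0.4]
    - [0,0,0,0,0,0,0.4]
    - [0,0,0,0,0,-0.4,0.4]
    - [0,0,0,0,0,-0.8,0.4]
    - [0,0,0,-0.5,0,0,0]
    - [0,0,0,-0.6,0,0,0]
    - [0,0,0,-0.4,0,0,0]
    - [0,0,0,0,0,0,0]
    - [0,0,0,0,0,0.6,0]
    - [0,0,0,0,0,0.5,0]
    - [0,0,0,0,0,0.1,0]
    - [0,0,0,0,0,0.08,0]
    - [0,0,0,0,0,0,0]
    - [0,0,0,0,0,0,0]

```text
clock: 49.87
position: [0.5971, 0.0257, 0.034]
ee_rot: [1.923, 2.485, 0.001]
force: [0.3, 0.0, 0.5]
opening: 0.0003
grip_force: 0.0
```

```bash
python3 - <<'E'
from h import *
tp();plan((*tw(2.5,0),33,104.65),)
s=snap('side')
for q in res(s):
    d=q[:2]-O
    if abs(d@X)<150 and abs(d@Y)<25: print(d@X,d@Y,q.round(1))
E
```

```text
TCP tube x -90.2 y -0.5 z 34.0
now [597.1  25.7  34. ] psi 104.5 tilt [0. 0.] open 0.3 t 49.9 F [0.3 0.  0.5]
-> turn -0.02 shift [ 3.09 -0.02  0.03] r 585
-47.30918208183794 4.310494152129382 [581.6  66.   26.3  47.4   9.6 -76.9 328.5 226.6]
```

Emit:
play_rows:
  increments:
    - [0,0,0,0.15,-0.02,0.04,0]
    - [0,0,0,0.2,0,0,0]
    - [0,0,0,0.25,0,0,0]
    - [0,0,0,0.25,0,0,0]
    - [0,0,0,0.25,0,0,0]
    - [0,0,0,0.25,0,0,0]
    - [0,0,0,0.25,0,0,0]
    - [0,0,0,0.25,0,0,0]
    - [0,0,0,0.25,0,0,0]
    - [0,0,0,0.25,0,0,0]
    - [0,0,0,0.25,0,0,0]
    - [0,0,0,0.25,0,0,0]
    - [0,0,0,0.15,0,0,0]
    - [0,0,0,0.05,0,0,0]
    - [0,0,0,0,0,0,0]
    - [0,0,0,0,0,0,0]

```text
clock: 51.25
position: [0.5732, 0.1143, 0.0323]
ee_rot: [-1.923, -2.483, -0.001]
force: [-0.7, -0.7, 0.7]
opening: 0.0007
grip_force: 0.6
```

```bash
python3 - <<'E'
from h import *
tp();plan()
E
```

```text
TCP tube x 1.5 y 0.2 z 32.3
now [573.2 114.3  32.3] psi 104.5 tilt [-0.     0.001] open 0.7 t 51.2 F [-0.7 -0.7  0.7]
```

Emit:
play_rows:
  increments:
    - [0,0,0,-0.4,0,0,0]
    - [0,0,0,-0.4,0,-0.5,0]
    - [0,0,0,-0.6,0,-0.8,0.5]
    - [0,0,0,-0.9,0,-0.9,0.5]
    - [0,0,0,-0.9,0,-0.8,0.5]
    - [0,0,0,-0.9,0,0,0.5]
    - [0,0,0,-0.9,0,0,0.5]
    - [0,0,0.9,-0.9,0,0,0.5]
    - [0,0,0.9,0,0,0,0.5]
    - [0,0,0.9,0,0,0,0.5]
    - [0,0,0.9,0,0,0,0.5]
    - [0,0,0.9,0,0,0,0.5]
    - [0,0,0.9,0,0,0,0.5]
    - [0,0,0.9,0,0,0,0.5]
    - [0,0,0.9,0,0,0,0.5]
    - [0,0,0.9,0,0,0,0.5]
    - [0,0,0.9,0,0,0,0.5]
    - [0,0,0.9,0,0,0,0.5]
    - [0,0,0.9,0,0,0,0.5]
    - [0,0,0.9,0,0,0,0.5]

```text
clock: 52.92
position: [0.6179, -0.058, 0.1222]
ee_rot: [-3.073, -0.645, -0.001]
force: [0.4, 0.6, 1.0]
opening: 0.0431
grip_force: 0.0
```

```bash
python3 - <<'E'
from h import *
look();g=tw(0,91);plan((*g,100,14.65),(*g,34,None))
s=snap('top','t5.png')
im=cv2.imread('pics/t5.png')[200:320,110:310];cv2.imwrite('pics/t5.png',cv2.resize(im,(800,480),interpolation=cv2.INTER_CUBIC))
E
```

```text
top [569.5 134.4  27.9  20.8  17.   11.6 241.1 244.5] tube 21.9 -1.3
grip n 67 tube xy 0.4 91.1
side [568.1 135.   25.7  26.2  25.9 -74.8 322.3 209.5] tube 22.8 -0.0
grip n 39 tube xy -3.2 91.0
now [617.9 -58.  122.3] psi 24.0 tilt [0. 0.] open 43.3 t 53.0 F [-0.7  0.   0.3]
-> turn 1.36 shift [-3.  -5.9  0.7] r 494
-> turn -0.00 shift [0.  0.  2.2] r 494
```

View pics/t5.png

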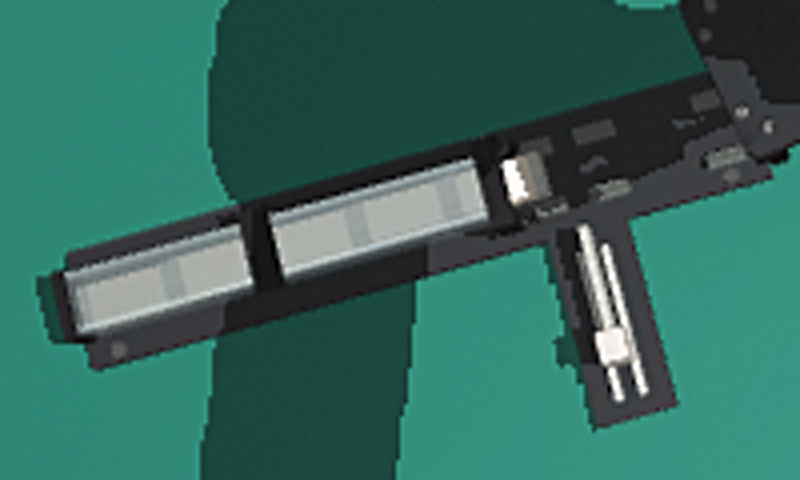

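The top crop shows all five resistors in a row in the tube, the last with its near end at about (548,175), 11 mm past the shutter plane. The shutter is still open, with its grip at (612,348). Now to close it.

Emit:
play_rows:
  increments:
    - [0,0,0.68,0,0,0,0.5]
    - [0,0,0.68,0,0,0,0.5]
    - [0,0,0,-0.43,-0.85,0.1,0.5]
    - [0,0,0,-0.43,-0.85,0.1,0.5]
    - [0,0,0,-0.43,-0.85,0.1,0.5]
    - [0,0,0,-0.43,-0.85,0.1,0.5]
    - [0,0,0,-0.43,-0.85,0.1,0.5]
    - [0,0,0,-0.43,-0.85,0.1,0.5]
    - [0,0,0,-0.42,-0.8,0.1,0.5]
    - [0,0,0,0,0,0,0.5]
    - [0,0,0,0,0,0,0.5]
    - [0,0,0,0,0,0,0.5]

```text
clock: 54.07
position: [0.4865, 0.09, 0.1017]
ee_rot: [3.115, 0.404, 0.001]
force: [-0.1, 0.0, -0.5]
opening: 0.0437
grip_force: 0.0
```

```bash
python3 - <<'E'
from h import *
tp();g=tw(0.7,91);plan((*g,34,14.65))
E
```

```text
TCP tube x -0.1 y 90.3 z 101.7
now [486.5  90.  101.7] psi 14.8 tilt [ 0.001 -0.   ] open 43.7 t 54.1 F [-0.1  0.  -0.5]
-> turn 0.02 shift [-0.02 -0.03  2.26] r 494
```

Emit:
play_rows:
  increments:
    - [0,0,0.02,-0.02,-0.03,0.6,0.5]
    - [0,0,0,0,0,0.7,0.5]
    - [0,0,0,0,0,0.6,0.5]
    - [0,0,0,0,0,0.3,0.5]
    - [0,0,0,0,0,0.05,0.5]
    - [0,0,0,0,0,0,0]
    - [0,0,0,0,0,0,0]
    - [0,0,0,0,0,0,0]
    - [0,0,0,0,0,0,0]
    - [0,0,0,0,0,0,0]
    - [0,0,0,0,0,0,0]

```text
clock: 54.98
position: [0.4859, 0.09, 0.0347]
ee_rot: [3.114, 0.397, 0.002]
force: [0.6, -1.7, 2.6]
opening: 0.0138
grip_force: 30.0
```

Emit:
play_rows:
  increments:
    - [0,0,0,0.15,0,0,0]
    - [0,0,0,0.2,0,0,0]
    - [0,0,0,0.2,0,0,0]
    - [0,0,0,0.2,0,0,0]
    - [0,0,0,0.2,0,0,0]
    - [0,0,0,0.2,0,0,0]
    - [0,0,0,0.15,0,0,0]
    - [0,0,0,0.1,0,0,0]
    - [0,0,0,0.07,0,0,0]
    - [0,0,0,0,0,0,0]
    - [0,0,0,0,0,0,0]
    - [0,0,0,0,0,0,0]

```text
clock: 55.98
position: [0.5289, 0.1013, 0.0346]
ee_rot: [3.115, 0.397, 0.003]
force: [2.7, -6.0, 5.3]
opening: 0.0133
grip_force: 30.0
```

```bash
python3 - <<'E'
from h import *
tp();plan()
E
```

```text
TCP tube x 0.1 y 46.4 z 34.6
now [528.9 101.3  34.6] psi 14.5 tilt [ 0.002 -0.001] open 13.3 t 56.0 F [ 2.7 -6.   5.3]
```

Emit:
play_rows:
  increments:
    - [0,0,0,0.08,0,0,0]
    - [0,0,0,0,0,0,0]
    - [0,0,0,0,0,0,0]
    - [0,0,0,0,0,0,0.5]
    - [0,0,0,0,0,0,0.5]
    - [0,0,0,0,0,0,0.5]
    - [0,0,0,0,0,-0.6,0.5]
    - [0,0,0,0,0,-1,0.5]
    - [0,0,0,0,0,-1,0.5]
    - [0,0,0,-0.5,0.8,-0.4,0.5]
    - [0,0,0,0,1,0,0.5]
    - [0,0,0,0,1,0,0.5]
    - [0,0,0,0,1,0,0.5]
    - [0,0,0,0,1,0,0.5]
    - [0,0,0,0,1,0,0.5]
    - [0,0,0,0,1,0,0.5]
    - [0,0,0,0,1,0,0.5]
    - [0,0,0,0,0,0,0.5]
    - [0,0,0,0,0,0,0.5]

```text
clock: 57.57
position: [0.5742, -0.1286, 0.1232]
ee_rot: [-3.116, -0.392, 0.001]
force: [0.0, 0.6, 0.9]
opening: 0.0435
grip_force: 0.0
```

```bash
python3 - <<'E'
from h import *
look();tp()
s=snap('top','t6.png')
im=cv2.imread('pics/t6.png')[200:320,110:310];cv2.imwrite('pics/t6.png',cv2.resize(im,(800,480),interpolation=cv2.INTER_CUBIC))
E
```

```text
top [569.7 134.2  27.9  20.   17.4  13.8 241.2 244.2] tube 21.7 -1.4
grip n 62 tube xy 0.5 46.0
side [536.6  98.9  19.9  30.1   9.3  11.8 308.2 219.4] tube -4.1 39.5
grip n 28 tube xy -5.4 48.3
TCP tube x -230.6 y 59.9 z 123.5
```

View pics/t6.png

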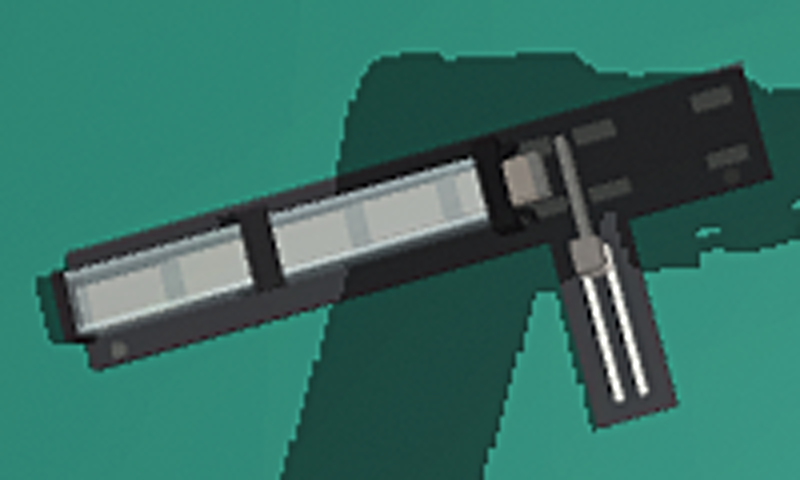

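The crop shows the shutter plate shut behind the column at (575,195) and the grip at tube y = 46.0 mm, which is fully shut. The robot is clear, so I'm handing in.

```bash
python3 -c "
from station import r
print(r.sign_off())"
```

```text
the job is handed in; nothing more can be done
None
```

All five resistors are in the tube past the shutter, the shutter is fully shut behind them, and the job was handed in at about 58 s; the judge's result was not shown.

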